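# Thread the stirrer shaft through the stand's two guides

### The job

Take the steel stirrer shaft with the orange handle out of the wooden rack and thread it, tip first, down through the upper and then the lower guide of the stirrer stand; the blue lower guide has been left out of line, so feel for its hole and bring it into line with the shaft itself. Press the shaft gently home against the stiff brass thrust pad until its dark collar sits flush on the upper guide, then let go. Never force the shaft, touch the stand only with the shaft, and leave the other rods, the jar, the scoop and the mortar alone.

Things in the scene. Friction and masses are not known exactly. Their poses are not given: they have to be found in the camera images.
- shaft: Loose stirrer shaft, about 150 g, upright in one of the rack's three holes (varies). Origin at the centre of its lower end (tip), z up along it. From the tip: steel rod 12 mm thick (last 1.5 mm tapered to 10 mm) to 135 mm; dark collar 26 mm across, 135 to 143 mm; orange handle 18 mm across, 143 to 193 mm: grip here. Round, yaw is free.
- stand: Stirrer stand, fixed. Origin under its base on the upper guide's axis, z up. Base plate 12 mm thick (x -95 to 75, y -75 to 75 mm); 22 mm column at x -62 mm, its clamp up to 165 mm high. With the collar flush on the upper guide the shaft's tip is 30 mm above the bench.
- upper_mouth (a point): Centre of the upper guide's hole at its top face, 165 mm above the bench; axes as the stand's. Fixed aluminium plate 54 x 54 mm, 10 mm thick, vertical 14 mm hole, 2 mm chamfer. The play lets a threaded shaft lean up to 0.18 rad, so its tip can be swung over the lower hole.
- lower_line (a point): Fixed point on the stand's axis, 62 mm above the bench, level with the top of the blue lower guide (NOT its hole). That plate (56 x 76 mm, 12 mm thick, 14 mm hole, 1 mm chamfer) slides along the stand's y only, 14 mm either way; it starts 5 to 13 mm off line (amount and side not measured). Some 3 N sideways moves it; it stays where left. In x its hole is in line.
- pad_start (a point): Fixed point on the stand's axis, 40 mm above the bench, where the top of the brass thrust pad (24 mm across) starts. The pad yields downward only under a push of about 6 N, by up to 13 mm, and stays where it is pushed. The shaft must push it down about 10 mm for its collar to sit flush.
- rack: Dark wooden rack, fixed, 60 x 180 mm, 70 mm high, origin under its centre. Three upright holes, 13.5 mm in diameter, at y = -58, 0 and 58 mm; their floors are 12 mm above the bench. A rod must be lifted 58 mm to be clear.
- glass_rod: Loose glass rod, 10 mm in diameter, 121 mm long with a black cap 14 mm across, upright in another hole of the rack; origin at its lower end. Leave it.
- brass_rod: Loose brass rod, same size with a white cap, upright in another hole of the rack; origin at its lower end. Leave it.
- jar: Closed amber jar, 64 mm in diameter, 90 mm high, loose; origin under its centre. Leave it.
- scoop: Small steel scoop lying on the bench, about 165 mm long, 50 mm wide, 22 mm high, handle to its -x; origin under the middle of it. Leave it.
- mortar: White ceramic bowl, 100 mm across, 50 mm high, loose; origin under its centre. Leave it.
Not all that is in view belongs to the job. What is shaped like the shaft but white is not meant.

How it is judged (in metres and radians):
On the way, in this order (a step that is already met when the one before it is completed fails the run):
1. the shaft's tip is through the upper guide (at least 7 mm below its underside) (z of shaft in the frame of stand below 0.148 m and x of shaft in the frame of stand between -0.012 and 0.012 m and y of shaft in the frame of stand between -0.012 and 0.012 m and angle between the z axis of shaft and the z axis of stand, either way round below 0.2 rad), for 0.1 s.
2. the shaft stands upright with its tip through the lower guide (z of shaft in the frame of stand below 0.046 m and x of shaft in the frame of stand between -0.004 and 0.004 m and y of shaft in the frame of stand between -0.004 and 0.004 m and angle between the z axis of shaft and the z axis of stand, either way round below 0.06 rad), for 0.1 s.
At the end, for the whole second after the job is handed in: The shaft stands through both guides, upright within 0.05 rad, its tip within 3 mm of the stand's axis in x and y, its collar within 2 mm of the upper guide's top face, released and at rest (slower than 10 mm/s) (z of shaft in the frame of stand between 0.026 and 0.032 m and x of shaft in the frame of stand between -0.003 and 0.003 m and y of shaft in the frame of stand between -0.003 and 0.003 m and angle between the z axis of shaft and the z axis of stand, either way round below 0.05 rad and linear speed of shaft below 0.01 m/s); the robot touches nothing.
It fails at once if the shaft is forced: more than 35 N between shaft and stand (contact force between shaft and stand above 35 N).
It fails at once if the fingers touch the stand (more than 2 N) (contact force between the fingers and stand above 2 N).
It fails at once if another rod is moved by more than 15 mm (distance of any of glass_rod, brass_rod from where it was at the start of the episode above 0.015 m).
It fails at once if the jar, scoop or mortar is moved by more than 15 mm (distance of any of jar, scoop, mortar from where it was at the start of the episode above 0.015 m).
It also fails if it takes over 64 s, if anything falls off the work surface, if the arm or the gripper's body presses on something with over 40 N, if the wrist force passes 120 N, or if a joint passes its speed limit or range.

### The arm

A 6-joint arm with a two-finger parallel gripper is mounted at the origin on the work surface. World frame = base frame: x ahead of the robot, y to its left, z up, the work surface at z = 0. Lengths are in mm, angles in rad, forces in N, time in s.
With the tool pointing down it reaches from about 300 to 875 mm from the base axis. Payload 6.4 kg.
Tool frame: the origin (TCP) lies at the very end of the fingers, on their centre line; the grasp point (between the pads) lies 19 mm behind it (env.grasp_offset is the distance from the TCP to the grasp point, in mm); z points along the fingers, x is the direction in which the jaws open and shut, and the axes are right-handed (so a half turn about z gives the same grasp; the last joint's range is limited). The gripper opens to 88 mm and grips with 3 to 60 N. Pads are 18 mm wide; open, the fingers measure 123 mm over their backs; the gripper's body (75 mm by 187 mm) begins 45 mm behind the grasp point.
Start: joints at [-1.435, 0.181, 1.607, -0, 1.354, -0.206], TCP at [192.747, -541.747, 238.714] pointing down, gripper open.
Joint ranges: [-2.99, 2.99], [-0.89, 2.07], [0.3, 2.58], [-1.14, 4.28], [0, 2.63], [-3.12, 3.12]. Speed limits (rad/s): [2.57, 2.57, 3.01, 3.14, 3.14, 3.14].

### API

Orientations are given as a unit quaternion [w, x, y, z].
In Python, from cell import env gives the robot as it stands. The module is installed in compiled form; this text tells all that it offers.
- The arm moves only by the tool servo_tool, never from a script. Its argument "increments" is a list that holds one entry, the list of rows, each a list of 6 numbers: the shift along the tool's x, y, z in cm, then the turn, a rotation vector about the tool's x, y, z in degrees. In form: [[[dx, dy, dz, ax, ay, az], ...]]. A call has 1 to 20 rows; each row shifts and turns the pose as measured when the row begins, along the tool's axes as they then stand; what a row does not reach is not made up. A row lasts 1/10 s, in which the tool goes at most 50 mm and 8.59 degrees, less where a joint would pass 70% of its speed; a pose out of reach is approached as far as the arm can. A call with a gripper value outside its range is refused whole. "hand" is the opening, from -1 (shut) to 1 (fully open), set as the call begins (left out, the last holds). The fingers move at their own pace and stop on an object; the grip force is fixed at half the most. Time passes only in rows, so rows that do not move let the fingers close. It gives the time, the measured TCP pose, the force and the opening at its end, in the units of the state.
- env.read_state(): the state, without advancing time (a new reading comes with each control period).
- env.grab_frame(name): name is "scene" or "top" or "wrist"; returns (picture, depth): 480x640x3 uint8, blue, green, red; 480x640 float32, mm along the optical axis (not along the pixel's ray), 0 where there is no reading.
- env.get_calibration(name): a dict with "intrinsics" (3x3 intrinsics, pixels), "R" (3x3) and "t" (3): a world point X has camera coordinates R X + t; the wrist camera has in their place "hand_eye" (4x4, takes a point from camera to tool coordinates, whose origin is the TCP and whose axes are the tool frame's). Camera axes: x right, y down, z forward; pixel columns grow to the right and rows downward; lengths in mm; the calibration is good to about 2 mm. A picture is of the moment at which its call begins: read the wrist's pose just before it. get_calibration takes no time and is no camera call.
- env.sign_off(): hands the job in, once; it reports no verdict.
The state is a dict: "time": time; "joint_positions": joint angles; "joint_velocities": joint speeds; "joint_torque": joint torques, N m; "eef_pos": TCP position; "tool_rot": TCP orientation; "wrist_force": force on the tool from outside, world axes, zero at the start; "torque": the same for the moment, N m; "finger_gap": opening from 0.0 (shut) to 1.0 (fully open).
Only numpy, scipy, OpenCV 4.12 (cv2) and the standard library are available. Lean on these libraries where they do the work, as an engineer would, in place of code of your own. Each camera call takes 0.05 s, during which the arm holds its last target.

## Working session

There is one attempt and no reset: what is moved stays moved. The work goes in short steps, Python scripts to look and compute and a tool call to move; the robot and the scene stay as the last step left them, time stands still between calls to the robot, and variables do not carry over. Pictures are saved under pics/ and viewed, and the job is handed in when it is done.

Besides the shell and the picture viewer there is one more tool, called after "Call:" as name(argument=value, ...), one argument or row to a line, values as JSON. servo_tool: Moves the arm, as the interface text tells. Its arguments: {"type":"object","properties":{"increments":{"type":"array","items":{"type":"array","items":{"type":"array","items":{"type":"number"}}}},"hand":{"type":"number"}},"required":["increments"]}

```bash
mkdir -p pics
python3 - <<'E'
from cell import env
import cv2,numpy as np
print(env.read_state())
for n in("scene","top"):
    p,d=env.grab_frame(n); cv2.imwrite(f"pics/{n}0.png",p); np.savez(f"{n}0.npz",p=p,d=d)
    print(n,env.get_calibration(n))
print(env.get_calibration("wrist"),env.grasp_offset)
E
```

```text
{'time': 0.0, 'joint_positions': array([-1.43527187e+00,  1.81524846e-01,  1.60798045e+00, -1.37767642e-05,
        1.35377264e+00, -2.06307078e-01]), 'joint_velocities': array([ 6.36027680e-06, -7.64500612e-04, -6.25054959e-04,  1.13964708e-03,
       -1.25789564e-03,  1.17773294e-03]), 'joint_torque': array([-1.28146017e-03, -4.33873665e+01, -3.41848934e+01,  7.00808340e-02,
        3.86517774e-02, -1.47506189e-04]), 'eef_pos': array([ 192.6847959 , -541.20489965,  237.83254706]), 'tool_rot': array([-6.11962203e-04,  8.17072543e-01, -5.76534257e-01, -5.79301528e-04]), 'wrist_force': array([ 0.02925798, -1.03825988,  0.50955751]), 'torque': array([-0.03525396, -0.01090358, -0.03044021]), 'finger_gap': 0.9999519537126376}
scene {'intrinsics': array([[612.83194538,   0.        , 319.49332024],
       [  0.        , 612.83194538, 248.32214502],
       [  0.        ,   0.        ,   1.        ]]), 'R': array([[ 0.7874366 ,  0.61638023,  0.00435954],
       [ 0.49553076, -0.62881122, -0.59920424],
       [-0.36659632,  0.47399563, -0.80058434]]), 't': array([-475.27635094, -142.38146805,
[... 244 characters left out ...]

       [-0.99282713,  0.01085407, -0.11906505],
       [ 0.11916435,  0.00901173, -0.99283364]]), 't': array([  65.57621071,  583.79889073, 1317.48269996])}
{'intrinsics': array([[357.76024986,   0.        , 324.25335781],
       [  0.        , 357.76024986, 239.42339596],
       [  0.        ,   0.        ,   1.        ]]), 'hand_eye': array([[ 9.99999849e-01,  2.39552072e-04, -4.93884327e-04,
         3.57409522e-01],
       [-7.48539735e-05,  9.50854597e-01,  3.09637740e-01,
        -8.07348613e+01],
       [ 5.43786545e-04, -3.09637657e-01,  9.50854471e-01,
        -1.45529643e+02],
       [ 0.00000000e+00,  0.00000000e+00,  0.00000000e+00,
         1.00000000e+00]])} 18.700000000000003
```

View pics/scene0.png

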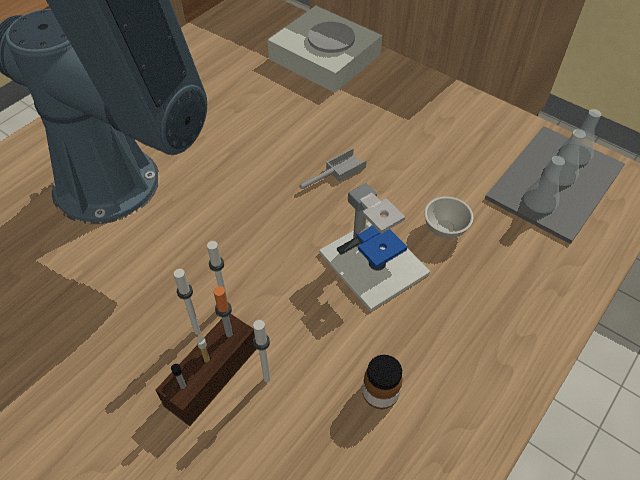

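View pics/top0.png

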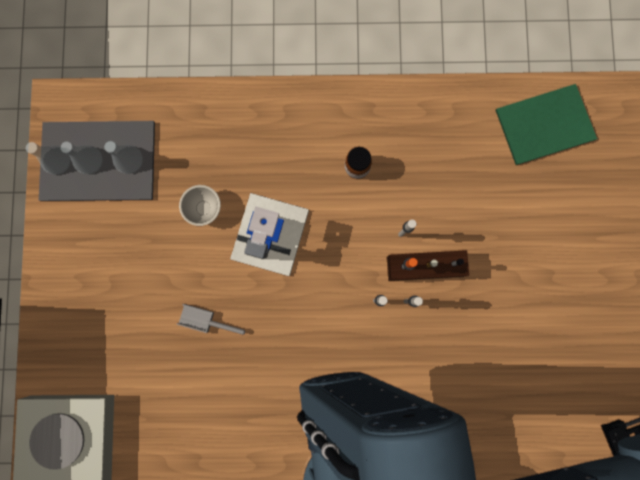

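The shaft with the orange handle is at scene (221,298) and top (412,264). The things that could be taken for it are the white-handled shafts at scene (213,255), (182,290) and (261,340), the brass rod with the white cap at (202,343) and the glass rod at (176,370). The stand is at scene (380,250) and top (270,235).

```bash
cat > h.py <<'E'
import numpy as np,cv2
from cell import env
def world(n,u,v,depth,cal=None):
    c=cal or env.get_calibration(n);K=c["intrinsics"]
    X=np.array([(u-K[0,2])/K[0,0]*depth,(v-K[1,2])/K[1,1]*depth,depth])
    return c["R"].T@(X-c["t"])
def cloud(n,d):
    c=env.get_calibration(n);K=c["intrinsics"]
    v,u=np.mgrid[0:480,0:640]
    P=np.stack([(u-K[0,2])/K[0,0]*d,(v-K[1,2])/K[1,1]*d,d],-1)
    return (P-c["t"])@c["R"]
def atz(n,u,v,z):
    c=env.get_calibration(n);K=c["intrinsics"]
    r=c["R"].T@np.linalg.solve(K,[u,v,1]);o=-c["R"].T@c["t"]
    return o+r*(z-o[2])/r[2]
E
python3 - <<'E'
from h import *
T=np.load("top0.npz");S=np.load("scene0.npz")
cv2.imwrite("pics/topA.png",cv2.resize(T["p"][180:330,180:480],(800,400),interpolation=cv2.INTER_CUBIC))
cv2.imwrite("pics/sceA.png",cv2.resize(S["p"][170:320,300:450],(600,600),interpolation=cv2.INTER_CUBIC))
cv2.imwrite("pics/sceB.png",cv2.resize(S["p"][230:430,130:290],(480,600),interpolation=cv2.INTER_CUBIC))
for n,A in(("top",T),("scene",S)):
    p=A["p"].astype(int);C=cloud(n,A["d"]);b,g,r=p[...,0],p[...,1],p[...,2]
    ok=A["d"]>0
    m=(r>150)&(g<110)&(b<80)&(r-g>80)&ok
    m[:220]=0
    Q=C[m];print(n,"orange",m.sum(),np.median(Q,0),Q.max(0),Q.min(0))
    m=(b>100)&(b-r>60)&ok;Q=C[m];print("blue",m.sum(),np.median(Q,0),Q.max(0),Q.min(0))
    # table check
    print("table z",np.median(C[ok][:,2]))
E
```

```text
top orange 61 [ 503.61387219 -128.9869203   203.63705417] [ 522.20858135 -120.92275017  209.23136311] [ 495.17729488 -158.67172262   68.29686634]
blue 203 [587.26360504 168.96149111  61.22984732] [619.27079071 234.51470485  71.04406594] [551.43218681 152.08776383  53.77559871]
table z -1.379899863555053
scene orange 8 [ 501.21104985 -123.70279251  205.59098381] [ 512.6448781  -118.73252854  206.44366791] [ 495.646471   -134.0276217   202.31162681]
blue 1056 [597.31993538 197.49097568  61.99142277] [639.81678347 240.46234825  70.00443673] [551.01792711 152.56308145  54.78350294]
table z -0.15358660392065343
```

View pics/topA.png

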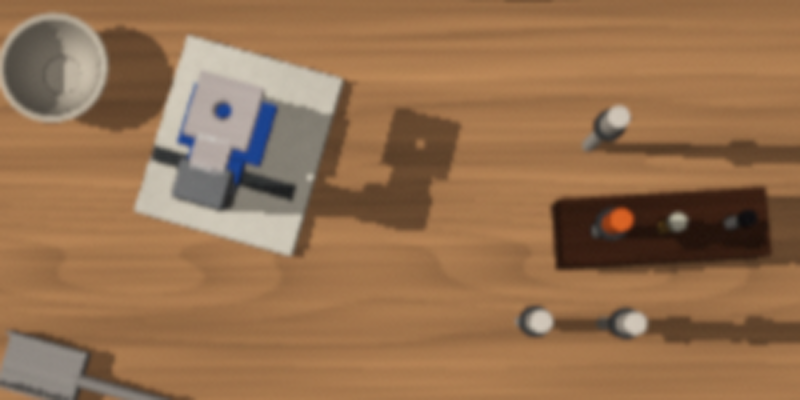

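View pics/sceA.png

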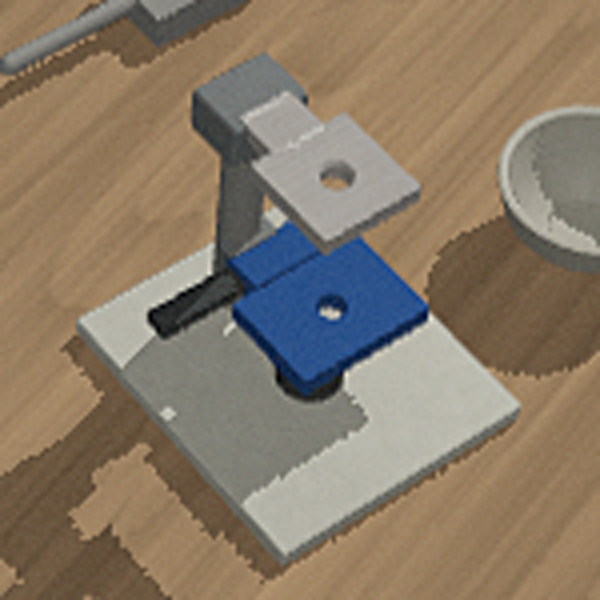

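View pics/sceB.png

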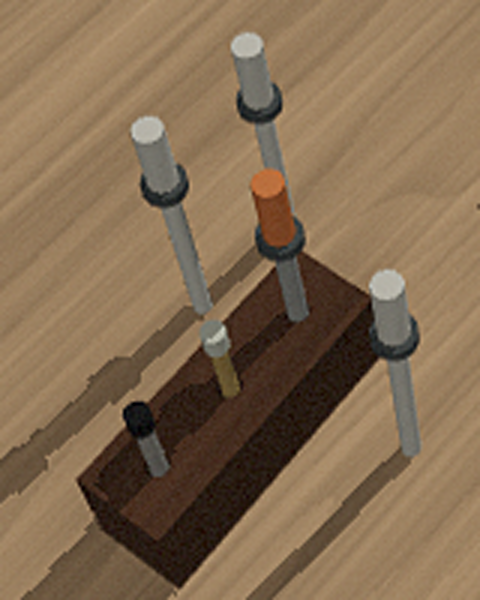

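Run:
```python
from h import *
f=lambda x,y:(180+(x+.5)*.375-.5,180+(y+.5)*.375-.5)
g=lambda x,y:(300+(x+.5)*.25-.5,170+(y+.5)*.25-.5)
k=lambda x,y:(130+(x+.5)/3-.5,230+(y+.5)/3-.5)
P=lambda *a:print(a[0],atz(*a[1:]).round(1))
P("hdl top",  "top",*f(620,219),205);P("hdl sc","scene",*k(269,182),205)
for i,q in enumerate([(617,117),(540,321),(631,323)]):P("decoy%d"%i,"top",*f(*q),193)
P("brassT","top",*f(678,221),133);P("glass","top",*f(745,218),133)
P("upper top","top",*f(223,110),165);P("upper sc","scene",*g(337,176),165)
P("low sc","scene",*g(332,309),62)
L=[atz("top",*f(*q),12) for q in[(188,36),(344,78),(296,256),(135,210)]]
M=[atz("scene",*g(*q),12) for q in[(520,407),(284,556),(78,322)]]
for a in L+M:print(a.round(1))
C=sum(L)/4;print("basecentre",C)
print(np.degrees(np.arctan2(*(L[0]-L[3])[1::-1])),np.degrees(np.arctan2(*(L[1]-L[2])[1::-1])),np.degrees(np.arctan2(*(M[0]-M[1])[1::-1]))-90,np.degrees(np.arctan2(*(M[1]-M[2])[1::-1])))
# upper plate corners in scene
for q in[(350,112),(421,188),(328,247),(252,172)]:P("up","scene",*g(*q),165)
for q in[(233,308),(309,385),(428,308),(350,240)]:P("blue","scene",*g(*q),62)
```

```text
hdl top [ 504.  -129.2  205. ]
hdl sc [ 505.4 -126.5  205. ]
decoy0 [ 585.8 -131.   193. ]
decoy1 [425.8 -66.4 193. ]
decoy2 [ 423.5 -137.3  193. ]
brassT [ 506.8 -187.8  133. ]
glass [ 508.7 -243.1  133. ]
upper top [598.9 184.8 165. ]
upper sc [600.9 188.1 165. ]
low sc [604.3 195.1  62. ]
[690.4 234.6  12. ]
[649.5  91.   12. ]
[486.8 135.6  12. ]
[530.  282.1  12. ]
[693.  236.3  12. ]
[651.   95.1  12. ]
[490.6 143.   12. ]
basecentre [589.16348777 185.83052497  12.        ]
-16.47917386639681 -15.332500279183279 -16.54090730396763 -16.636040818757277
up [584.1 223.1 165. ]
up [634.1 205.5 165. ]
up [620.7 152.4 165. ]
up [569.9 166.6 165. ]
blue [566.6 166.2  62. ]
blue [621.1 151.6  62. ]
blue [640.1 224.1  62. ]
blue [587.2 235.5  62. ]
```

```bash
cat >> h.py <<'E'
from scipy.spatial.transform import Rotation as Ro
def Rt(s=None):
    s=s or env.read_state();q=s["tool_rot"];return Ro.from_quat([q[1],q[2],q[3],q[0]])
def plan(target=None,axis_yaw=None,zdir=None,s=None):
    """print tool-frame shift cm and rotvec deg to go to target TCP; tool z dir=zdir, x in yaw direction"""
    s=s or env.read_state();R=Rt(s)
    if target is not None:
        d=R.inv().apply(np.array(target)-s["eef_pos"])/10;print("shift cm",d.round(3),"norm",np.linalg.norm(d).round(2))
    if axis_yaw is not None:
        z=np.array(zdir if zdir is not None else [0,0,-1.]);z=z/np.linalg.norm(z)
        a=np.radians(axis_yaw);x=np.array([np.cos(a),np.sin(a),0]);x-=x@z*z;x/=np.linalg.norm(x)
        T=Ro.from_matrix(np.c_[x,np.cross(z,x),z]);print("rot deg",np.degrees((R.inv()*T).as_rotvec()).round(2))
def st():
    s=env.read_state();R=Rt(s);print("t",round(s["time"],2),"pos",s["eef_pos"].round(1),"z",R.as_matrix()[:,2].round(4),"xyaw",np.degrees(np.arctan2(*R.as_matrix()[1::-1,0])).round(2),"F",s["wrist_force"].round(1),"T",s["torque"].round(2),"gap",round(s["finger_gap"]*88,1));return s
E
python3 - <<'E'
from h import *
st();plan([504.5,-128,290],-106.3)
E
```

```text
t 0.1 pos [ 192.7 -541.3  237.9] z [-2.0e-04  1.5e-03 -1.0e+00] xyaw -70.42 F [-0.5 -0.2 -0.6] T [-0.08 -0.   -0.01] gap 87.6
shift cm [-28.493 -43.231  -5.151] norm 52.03
rot deg [1.000e-02 9.000e-02 3.588e+01]
```

Call:
servo_tool(
  increments=[
    [[-2.4,-3.6,-0.45,0,0,0],[-2.4,-3.6,-0.45,0,0,0],[-2.4,-3.6,-0.45,0,0,0],[-2.4,-3.6,-0.45,0,0,0],[-2.4,-3.6,-0.45,0,0,0],[-2.4,-3.6,-0.45,0,0,0],[-2.4,-3.6,-0.45,0,0,0],[-2.4,-3.6,-0.45,0,0,0],[-2.4,-3.6,-0.45,0,0,0],[-2.4,-3.6,-0.45,0,0,0],[-2.4,-3.6,-0.45,0,0,0],[0,0,0,0,0,7.2],[0,0,0,0,0,7.2],[0,0,0,0,0,7.2],[0,0,0,0,0,7.2],[0,0,0,0,0,7.2]],
  ],
)

```text
time: 1.7
eef_pos: [485.8, -140.4, 284.2]
tool_rot: [0.001, -0.59, 0.807, 0.006]
wrist_force: [-0.3, 0.3, 1.0]
finger_gap: 1.0
```

Run:
```python
from h import *
st();plan([504.5,-128,290],-106.3)
```

```text
t 1.7 pos [ 485.8 -140.4  284.2] z [-0.0052  0.0105 -0.9999] xyaw -107.68 F [-0.3  0.3  1. ] T [ 0.03  0.   -0.  ] gap 88.0
shift cm [-1.755 -1.402 -0.572] norm 2.32
rot deg [ 0.46  0.49 -1.38]
```

Call:
servo_tool(
  increments=[
    [[-0.9,-0.7,-0.3,0.2,0.2,-0.7],[-0.9,-0.7,-0.3,0.2,0.2,-0.7],[0,0,0,0,0,0],[0,0,0,0,0,0]],
  ],
  hand=0.1,
)

```text
time: 2.1
eef_pos: [506.1, -125.7, 290.0]
tool_rot: [0.0, -0.603, 0.797, 0.001]
wrist_force: [-1.0, 0.3, 0.7]
finger_gap: 0.657
```

```bash
cat >> h.py <<'E'
def wrist(name):
    s=env.read_state();p,d=env.grab_frame("wrist");cv2.imwrite(f"pics/{name}.png",p)
    np.savez(name+".npz",p=p,d=d,pos=s["eef_pos"],q=Rt(s).as_quat());return p,d
def wload(name):
    A=np.load(name+".npz");H=env.get_calibration("wrist")["hand_eye"];R=Ro.from_quat(A["q"]).as_matrix()@H[:3,:3]
    t=A["pos"]+Ro.from_quat(A["q"]).apply(H[:3,3]);return A["p"],A["d"],R,t
def watz(name,u,v,z):
    p,d,R,t=wload(name);K=env.get_calibration("wrist")["intrinsics"]
    r=R@np.linalg.solve(K,[u,v,1]);return t+r*(z-t[2])/r[2]
E
python3 - <<'E'
from h import *
st();wrist("w1");plan([504.5,-128,290],-106.3)
E
```

```text
t 2.1 pos [ 506.1 -125.7  290. ] z [-0.0014  0.002  -1.    ] xyaw -105.77 F [-1.   0.3  0.7] T [ 0.   -0.02  0.04] gap 57.8
shift cm [0.262 0.089 0.002] norm 0.28
rot deg [0.1  0.1  0.51]
```

View pics/w1.png

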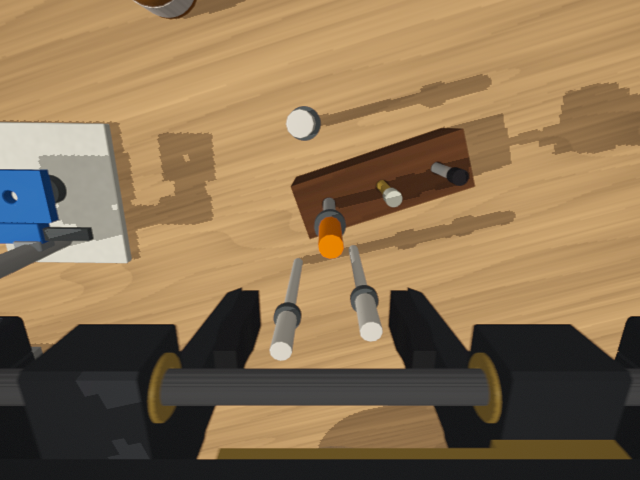

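The wrist view shows the orange handle top at (330,246), the brass rod's cap at (392,198), the glass rod's at (457,176) and the white decoys at (303,123), (281,351) and (371,331). The blue guide's hole is at (11,197).

Run:
```python
from h import *
p,d,R,t=wload("w1")
b,g,r=[p[...,i].astype(int) for i in range(3)]
m=(r>230)&(g>100)&(b<60);m[:225]=0
ys,xs=np.nonzero(m);print("top blob",xs.mean(),ys.mean(),len(xs),xs.min(),xs.max(),ys.min(),ys.max())
c=((xs.min()+xs.max())/2,ys.max()-(xs.max()-xs.min())/2)
print(c,watz("w1",*c,205), "depth",d[int(c[1]),int(c[0])])
K=env.get_calibration("wrist")["intrinsics"]
z=d[int(c[1]),int(c[0])];print(R@(np.linalg.solve(K,[*c,1])*z)+t)
print("lowhole",watz("w1",11,197,62))
for q in[(303,123),(281,351),(371,331)]:print(watz("w1",*q,193).round(1))
print(watz("w1",392,198,133).round(1))
```

```text
top blob 323.4947368421053 245.92631578947368 95 319 335 236 256
(np.float64(327.0), np.float64(248.0)) [ 505.06987497 -127.26186522  205.        ] depth 244.16937
[ 505.13020947 -127.27777569  205.17583919]
lowhole [601.86850871 192.38938934  62.        ]
[ 587.4 -134.3  193. ]
[427.3 -67.6 193. ]
[ 425.7 -140.7  193. ]
[ 509.  -186.6  133. ]
```

Run:
```python
from h import *
p,d,R,t=wload("w1")
cv2.imwrite("pics/w1c.png",cv2.resize(p[190:270,280:420],(800,457),interpolation=cv2.INTER_CUBIC))
print(watz("w1",330.5,246,205))
st();plan([504.8,-128.8,165],-106.3)
```

```text
[ 505.81619842 -129.94824171  205.        ]
t 2.15 pos [ 506.1 -125.7  290. ] z [-0.0012  0.0021 -1.    ] xyaw -105.79 F [-0.5  0.  -0.1] T [ 0.05  0.06 -0.04] gap 54.3
shift cm [ 0.352  0.017 12.502] norm 12.51
rot deg [0.1  0.1  0.51]
```

View pics/w1c.png

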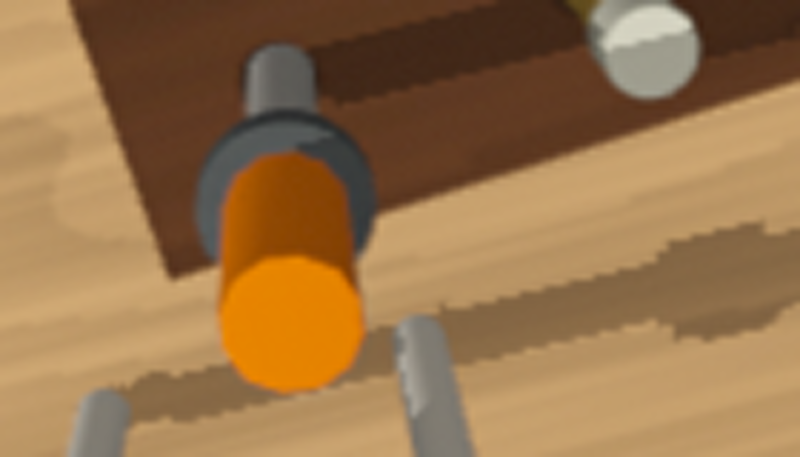

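The crop confirms it: an orange handle above a dark collar, standing in the rack's end hole. Its top centre is at (331,246).

Call:
servo_tool(
  increments=[
    [[0.2,0,1.5,0.1,0.1,0.3],[0.2,0,1.5,0,0,0.2],[0,0,1.5,0,0,0],[0,0,1.5,0,0,0],[0,0,1.0,0,0,0],[0,0,0,0,0,0]],
  ],
  hand=0.1,
)

```text
time: 2.75
eef_pos: [504.9, -130.4, 218.2]
tool_rot: [0.0, -0.602, 0.799, -0.001]
wrist_force: [0.3, 0.7, 0.8]
finger_gap: 0.55
```

Run:
```python
from h import *
st();plan([505,-129.3,165],-106.3);wrist("w2")
```

```text
t 2.75 pos [ 504.9 -130.4  218.2] z [ 0.0012 -0.0013 -1.    ] xyaw -106.04 F [0.3 0.7 0.8] T [ 0.03 -0.02  0.03] gap 48.4
shift cm [-0.11   0.026  5.319] norm 5.32
rot deg [-0.08 -0.05  0.26]
```

View pics/w2.png

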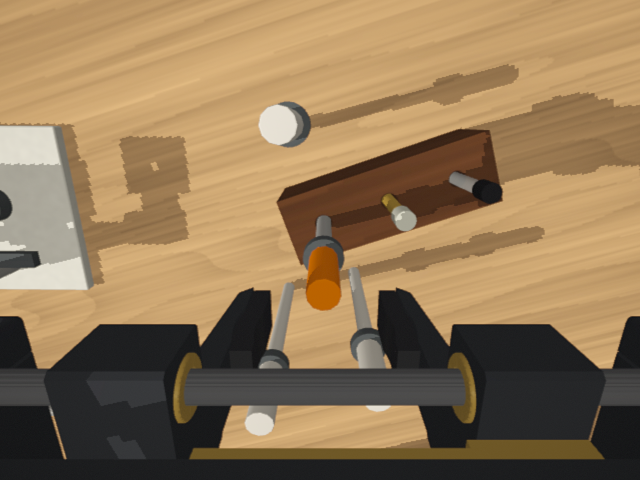

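The handle top is at (323,294), midway between the fingers.

Run:
```python
from h import *
t=watz("w2",323,293.5,205);print(t);plan([t[0],t[1],165],-106.3)
```

```text
[ 506.24204783 -130.22689109  205.        ]
shift cm [-0.057 -0.076  5.396] norm 5.4
rot deg [-0.14 -0.06  0.26]
```

Call:
servo_tool(
  increments=[
    [[-0.05,-0.05,1.4,-0.1,-0.1,0.3],[0,0,1.4,0,0,0],[0,0,1.3,0,0,0],[0,0,1.0,0,0,0],[0,0,0.2,0,0,0],[0,0,0,0,0,0]],
  ],
  hand=0.1,
)

```text
time: 3.4
eef_pos: [506.7, -130.5, 162.5]
tool_rot: [0.001, -0.599, 0.8, -0.001]
wrist_force: [-0.3, -0.3, 0.6]
finger_gap: 0.55
```

Run:
```python
from h import *
st();plan([505.6,-130,165],-106.3)
```

```text
t 3.4 pos [ 506.7 -130.5  162.5] z [ 2.3e-03 -2.0e-04 -1.0e+00] xyaw -106.34 F [-0.3 -0.3  0.6] T [-0.01 -0.02  0.01] gap 48.4
shift cm [-0.022  0.117 -0.25 ] norm 0.28
rot deg [-0.13  0.02 -0.04]
```

Call:
servo_tool(
  increments=[
    [[0,0.1,-0.25,-0.13,0,0],[0,0,0,0,0,0]],
  ],
  hand=0.1,
)

```text
time: 3.6
eef_pos: [505.9, -130.3, 165.6]
tool_rot: [0.0, -0.599, 0.8, -0.0]
wrist_force: [-0.1, -0.3, -0.1]
finger_gap: 0.552
```

Call:
servo_tool(
  increments=[
    [[0,0,0,0,0,0],[0,0,0,0,0,0],[0,0,0,0,0,0],[0,0,0,0,0,0],[0,0,0,0,0,0],[0,0,0,0,0,0],[0,0,0,0,0,0]],
  ],
  hand=-1,
)

```text
time: 4.3
eef_pos: [506.8, -130.8, 167.3]
tool_rot: [0.001, -0.599, 0.8, -0.002]
wrist_force: [0.5, -0.1, 0.4]
finger_gap: 0.192
```

Run:
```python
from h import *
st();plan([505.6,-130,165],-106.3)
```

```text
t 4.3 pos [ 506.8 -130.8  167.3] z [ 0.0033 -0.0013 -1.    ] xyaw -106.33 F [ 0.5 -0.1  0.4] T [ 0.06  0.03 -0.03] gap 16.9
shift cm [-0.041  0.143  0.227] norm 0.27
rot deg [-0.2  -0.02 -0.03]
```

Call:
servo_tool(
  increments=[
    [[0,0,-1,0,0,0],[0,0,-1.5,0,0,0],[0,0,-2,0,0,0],[0,0,-2,0,0,0],[0,0,-2,0,0,0]],
  ],
)

```text
time: 4.8
eef_pos: [504.3, -129.6, 253.0]
tool_rot: [-0.001, -0.599, 0.8, 0.002]
wrist_force: [0.8, -0.2, -1.7]
finger_gap: 0.191
```

Run:
```python
from h import *
st();plan([600,186,370],-106.3)
p,d=env.grab_frame("scene");cv2.imwrite("pics/s2.png",cv2.resize(p[150:430,130:450],(800,700))[:600])
```

```text
t 4.8 pos [ 504.3 -129.6  253. ] z [-0.0038  0.0024 -1.    ] xyaw -106.35 F [ 0.8 -0.2 -1.7] T [ 0.08 -0.02 -0.01] gap 16.8
shift cm [-32.995  -0.248 -11.659] norm 35.0
rot deg [ 0.25  0.07 -0.05]
```

View pics/s2.png

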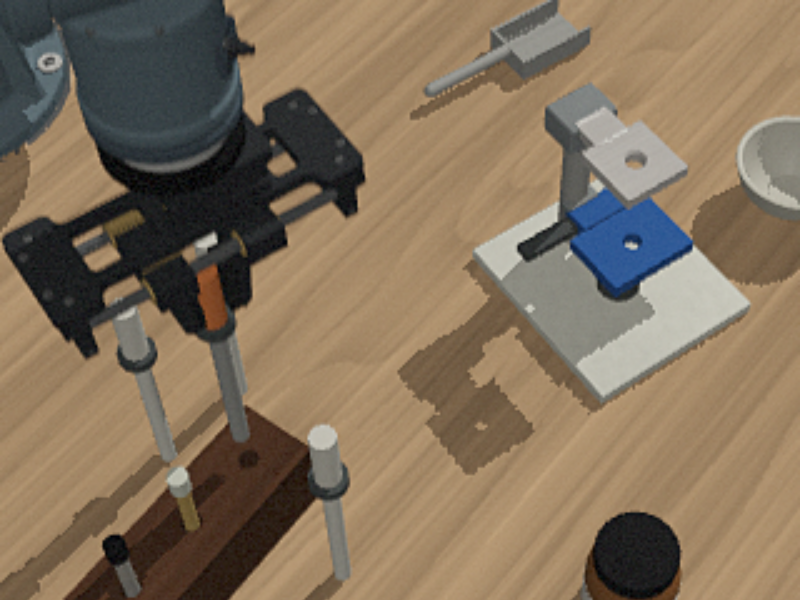

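The shaft is out of its hole and hanging upright. The other rods haven't been disturbed.

Call:
servo_tool(
  increments=[
    [[0,0,-3,0.25,0,0],[0,0,-3,0,0,0],[0,0,-3,0,0,0],[0,0,-2,0,0,0],[-3,0,0,0,0,0],[-4,0,0,0,0,0],[-4,0,0,0,0,0],[-4,0,0,0,0,0],[-4,0,0,0,0,0],[-4,0,0,0,0,0],[-3,0,0,0,0,0],[-2,0,0,0,0,0],[0,0,0,0,0,0]],
  ],
)

```text
time: 6.15
eef_pos: [586.3, 148.1, 370.8]
tool_rot: [0.002, -0.598, 0.802, -0.003]
wrist_force: [-0.9, -0.8, -2.0]
finger_gap: 0.198
```

Run:
```python
from h import *
st();plan([600,186,370],-106.3);wrist("w3")
```

```text
t 6.15 pos [586.3 148.1 370.8] z [ 0.0067 -0.0027 -1.    ] xyaw -106.56 F [-0.9 -0.8 -2. ] T [ 0.07 -0.01  0.03] gap 17.4
shift cm [-4.021 -0.236  0.077] norm 4.03
rot deg [-0.41 -0.04 -0.26]
```

View pics/w3.png

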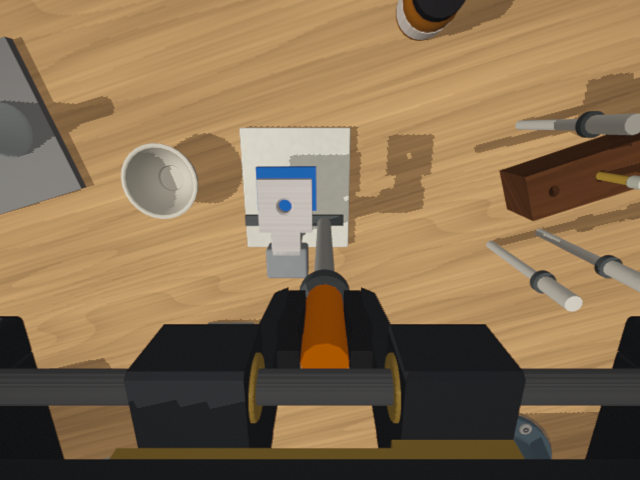

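The upper guide is at (285,205) with its hole at (285,206). The shaft hangs at x≈324 with its tip near (323,221). I'll measure both in closer crops.

Run:
```python
from h import *
p,d,R,t=wload("w3")
cv2.imwrite("pics/w3c.png",cv2.resize(p[120:300,230:390],(711,800),interpolation=cv2.INTER_CUBIC)[:600])
print(watz("w3",284.7,206,165))
K=env.get_calibration("wrist")["intrinsics"]
s=np.load("w3.npz");Rt_=Ro.from_quat(s["q"])
for L in(0,-20,150,155):
    X=s["pos"]+Rt_.apply([0,0,L]);c=R.T@(X-t);print(L,(K@c/c[2])[:2],c[2])
```

```text
[600.4781877  185.09950253 165.        ]
0 [324.02814327 309.06143525] 163.43451535498318
-20 [323.97706583 333.58628458] 144.4193989069296
150 [324.20891332 222.26462675] 306.047888715385
155 [324.21208191 220.74322841] 310.80166782739843
```

View pics/w3c.png

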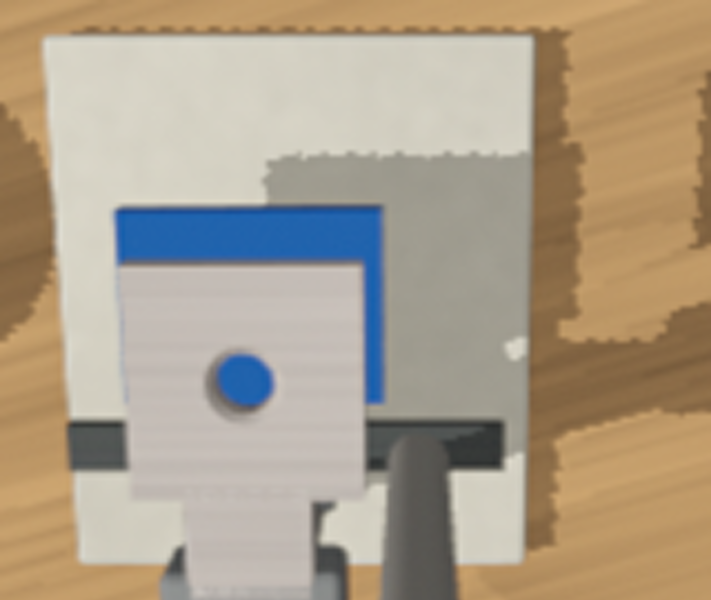

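Run:
```python
from h import *
a=watz("w3",284.0,205.8,165);print(a)
st();plan([a[0],a[1],335],-106.5)
```

```text
[600.87199616 185.70709354 165.        ]
t 6.2 pos [586.  147.  370.7] z [ 0.0062 -0.0034 -1.    ] xyaw -106.61 F [-0.7 -0.6 -2.7] T [ 0.06 -0.03 -0.02] gap 17.1
shift cm [-4.143 -0.29   3.564] norm 5.47
rot deg [-0.4  -0.09 -0.11]
```

Call:
servo_tool(
  increments=[
    [[-2,-0.1,0,-0.4,0,0],[-1.6,-0.1,0,0,0,0],[-0.5,0,1,0,0,0],[0,0,1.5,0,0,0],[0,0,1,0,0,0],[0,0,0,0,0,0]],
  ],
)

```text
time: 6.8
eef_pos: [599.2, 182.1, 330.9]
tool_rot: [-0.003, -0.596, 0.803, -0.001]
wrist_force: [-0.4, 0.0, -1.6]
finger_gap: 0.196
```

Run:
```python
from h import *
st();plan([600.9,185.7,335],-106.5);p,d=wrist("w4")
cv2.imwrite("pics/w4c.png",cv2.resize(p[120:300,230:390],(711,800),interpolation=cv2.INTER_CUBIC)[:600])
p,d=env.grab_frame("scene");cv2.imwrite("pics/s4.png",cv2.resize(p[110:310,300:460],(640,800),interpolation=cv2.INTER_CUBIC)[:600])
st()
```

```text
t 6.8 pos [599.2 182.1 330.9] z [-0.0036 -0.0046 -1.    ] xyaw -106.83 F [-0.4  0.  -1.6] T [ 0.06 -0.04 -0.02] gap 17.2
shift cm [-0.391 -0.061 -0.413] norm 0.57
rot deg [ 0.12 -0.31 -0.33]
t 6.9 pos [599.8 182.2 332.8] z [-0.0012 -0.0043 -1.    ] xyaw -106.84 F [-0.1 -0.5 -0.8] T [ 0.02 -0.03 -0.04] gap 17.3
```

View pics/w4c.png

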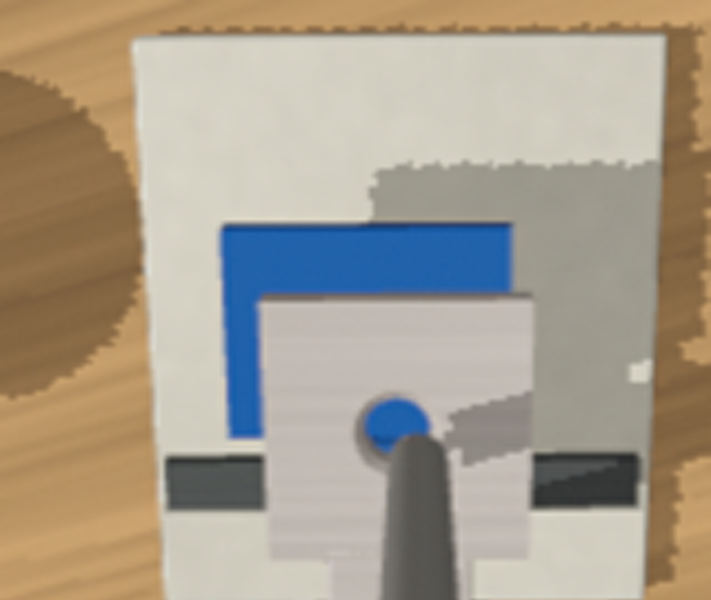

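View pics/s4.png

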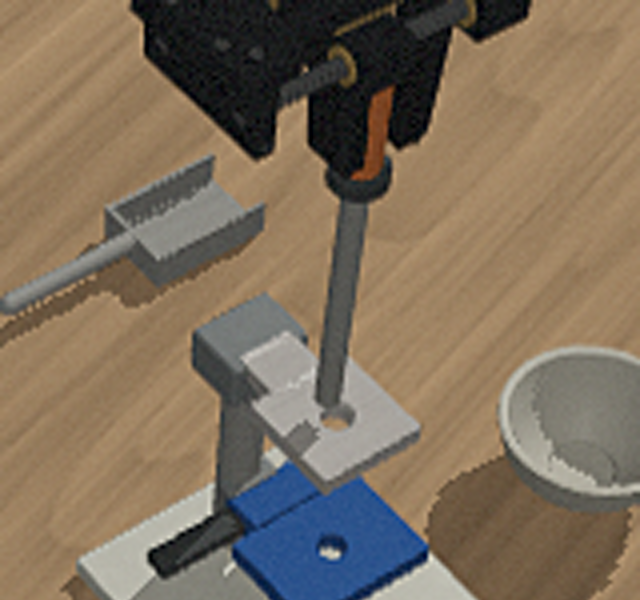

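The hole centre is at crop (396,431), full image (318.7,216.6), and the shaft axis is at 324.1. The tip stands about 4 mm off on the tool's +x side.

Run:
```python
from h import *
a=watz("w4",318.7,216.6,165);print(a)
plan([a[0],a[1],332],-106.6)
p,d,R,t=wload("w4");K=env.get_calibration("wrist")["intrinsics"]
s=np.load("w4.npz");Rt_=Ro.from_quat(s["q"])
for L in(0,100,150,155):
    X=s["pos"]+Rt_.apply([0,0,L]);c=R.T@(X-t);print(L,(K@c/c[2])[:2],c[2])
# tip in scene
print([ (lambda c:(c[:2]/c[2]))(env.get_calibration("scene")["intrinsics"]@(env.get_calibration("scene")["R"]@(s["pos"]+Rt_.apply([0,0,L])+[.6,.1,1.9]*1)+env.get_calibration("scene")["t"])) for L in (10,150,155)])
```

```text
[600.89417887 185.82871865 165.        ]
shift cm [-0.377  0.002  0.073] norm 0.38
rot deg [-0.   -0.25 -0.24]
0 [324.0330877  309.06575858] 163.43778370978308
100 [324.17368902 240.55950667] 258.51331975417907
150 [324.21123106 222.26760961] 306.05108777637713
155 [324.21435364 220.74617299] 310.8048645785969
[array([389.97870183, 150.7757502 ]), array([381.83425474, 208.88963646]), array([381.57466523, 210.74191142])]
```

Call:
servo_tool(
  increments=[
    [[-0.37,0,0,0,-0.25,-0.2],[0,0,0.5,0,0,0],[0,0,0.3,0,0,0],[0,0,0,0,0,0]],
  ],
)

```text
time: 7.3
eef_pos: [601.8, 185.4, 326.2]
tool_rot: [0.002, -0.597, 0.802, -0.001]
wrist_force: [0.5, 0.0, -1.7]
finger_gap: 0.195
```

Run:
```python
from h import *
st();plan([600.9,185.8,315],-106.6,[0,0,-1]);
p,d=env.grab_frame("scene");cv2.imwrite("pics/s5.png",cv2.resize(p[180:260,340:420],(600,600),interpolation=cv2.INTER_CUBIC))
```

```text
t 7.3 pos [601.8 185.4 326.2] z [ 3.6e-03  6.0e-04 -1.0e+00] xyaw -106.67 F [ 0.5  0.  -1.7] T [ 0.05  0.03 -0.02] gap 17.1
shift cm [-0.011  0.098  1.116] norm 1.12
rot deg [-0.19  0.09 -0.07]
```

View pics/s5.png

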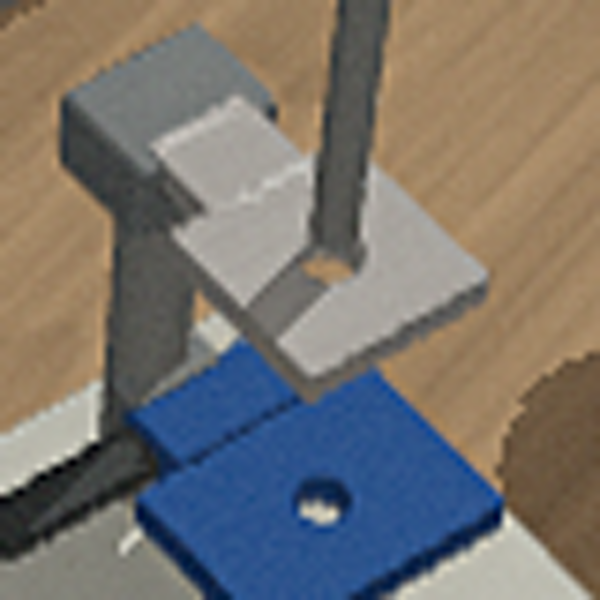

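The tip is just above the hole and centred on it, at crop (337,250).

Call:
servo_tool(
  increments=[
    [[0,0.09,0.4,-0.2,0,0],[0,0,0.4,0,0,0],[0,0,0.4,0,0,0]],
  ],
)

```text
time: 7.65
eef_pos: [601.4, 185.8, 314.7]
tool_rot: [0.001, -0.597, 0.802, 0.0]
wrist_force: [0.0, -0.3, -1.8]
finger_gap: 0.191
```

Run:
```python
from h import *
st();plan([600.9,185.8,300],-106.6,[0,0,-1]);
```

```text
t 7.65 pos [601.4 185.8 314.7] z [ 0.0022  0.0017 -1.    ] xyaw -106.66 F [ 0.  -0.3 -1.8] T [-0.    0.04 -0.03] gap 16.8
shift cm [0.015 0.047 1.468] norm 1.47
rot deg [-0.09  0.13 -0.06]
```

Call:
servo_tool(
  increments=[
    [[0,0.05,0.3,-0.1,0.1,0],[0,0,0.3,0,0,0]],
  ],
)

```text
time: 7.85
eef_pos: [600.8, 185.8, 307.7]
tool_rot: [-0.0, -0.597, 0.802, 0.0]
wrist_force: [0.1, -0.6, -2.5]
finger_gap: 0.197
```

Call:
servo_tool(
  increments=[
    [[0,0,0.3,0,0,0],[0,0,0.3,0,0,0]],
  ],
)

```text
time: 8.05
eef_pos: [600.7, 185.8, 300.9]
tool_rot: [-0.0, -0.597, 0.802, 0.0]
wrist_force: [-0.0, -0.7, -1.1]
finger_gap: 0.193
```

Run:
```python
from h import *
st();plan([600.9,185.8,295],-106.6,[0,0,-1]);
```

```text
t 8.05 pos [600.7 185.8 300.9] z [-8.e-04  2.e-04 -1.e+00] xyaw -106.67 F [-0.  -0.7 -1.1] T [-0.04 -0.02  0.01] gap 17.0
shift cm [-0.003 -0.018  0.593] norm 0.59
rot deg [ 0.05 -0.   -0.07]
```

It went in without contact. Next I go down to just above the lower guide, with the tip at about 72.

Call:
servo_tool(
  increments=[
    [[0,0,0.5,0,0,0],[0,0,0.5,0,0,0],[0,0,0.5,0,0,0],[0,0,0.5,0,0,0]],
  ],
)

```text
time: 8.45
eef_pos: [600.8, 185.8, 279.4]
tool_rot: [-0.0, -0.597, 0.802, 0.0]
wrist_force: [-0.3, -0.3, -1.5]
finger_gap: 0.193
```

Run:
```python
from h import *
st();plan([600.9,185.8,250],-106.6,[0,0,-1]);
p,d=env.grab_frame("scene");cv2.imwrite("pics/s6.png",cv2.resize(p[170:270,330:430],(600,600),interpolation=cv2.INTER_CUBIC))
```

```text
t 8.45 pos [600.8 185.8 279.4] z [-4.e-04  1.e-04 -1.e+00] xyaw -106.67 F [-0.3 -0.3 -1.5] T [-0.03 -0.   -0.05] gap 17.0
shift cm [-0.005 -0.006  2.939] norm 2.94
rot deg [ 0.02 -0.   -0.07]
```

View pics/s6.png

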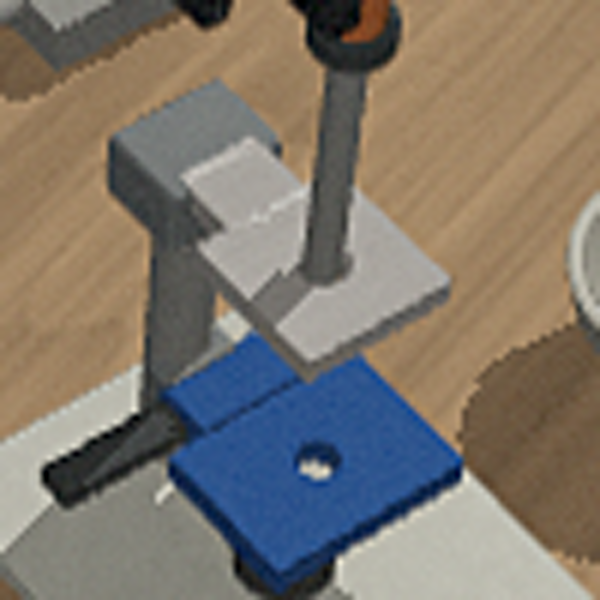

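The shaft is through the upper guide. The lower hole is about 7 mm off on the stand's +y side, since the scene and wrist views give 7.7 and 6.6 mm. I'll go down to a tip height of about 76, then lean 0.07 rad about the upper hole.

Call:
servo_tool(
  increments=[
    [[0,0,0.6,0,0,0],[0,0,0.6,0,0,0],[0,0,0.6,0,0,0],[0,0,0.6,0,0,0],[0,0,0.6,0,0,0],[0,0,0.6,0,0,0],[0,0,0.6,0,0,0],[0,0,0.4,0,0,0]],
  ],
)

```text
time: 9.3
eef_pos: [600.6, 185.7, 228.4]
tool_rot: [-0.0, -0.597, 0.802, 0.0]
wrist_force: [0.6, 0.3, -1.3]
finger_gap: 0.195
```

Run:
```python
from h import *
st();plan([600.9,185.8,228],-106.6,[0,0,-1]);
p,d=wrist("w6")
print(env.get_calibration("wrist")["intrinsics"][0])
p,d=env.grab_frame("scene");cv2.imwrite("pics/s7.png",cv2.resize(p[170:270,330:430],(600,600),interpolation=cv2.INTER_CUBIC))
```

```text
t 9.3 pos [600.6 185.7 228.4] z [-1.1e-03  1.0e-04 -1.0e+00] xyaw -106.68 F [ 0.6  0.3 -1.3] T [-0.02 -0.19 -0.  ] gap 17.2
shift cm [-0.017 -0.023  0.043] norm 0.05
rot deg [ 0.06 -0.01 -0.08]
[357.76024986   0.         324.25335781]
```

View pics/s7.png

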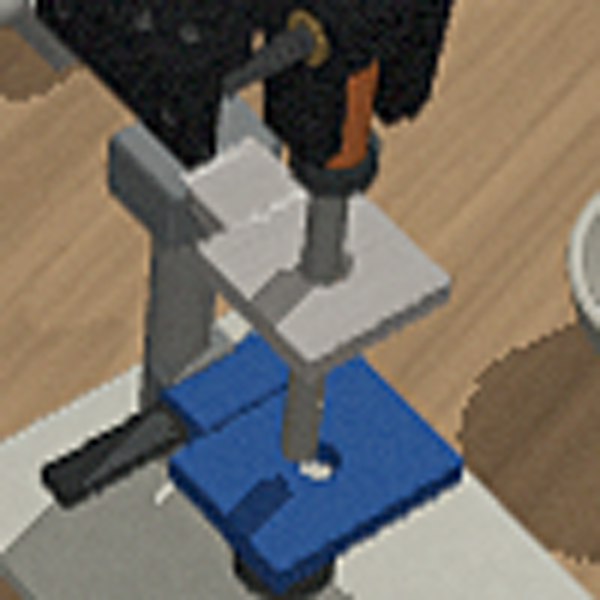

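View pics/w6.png

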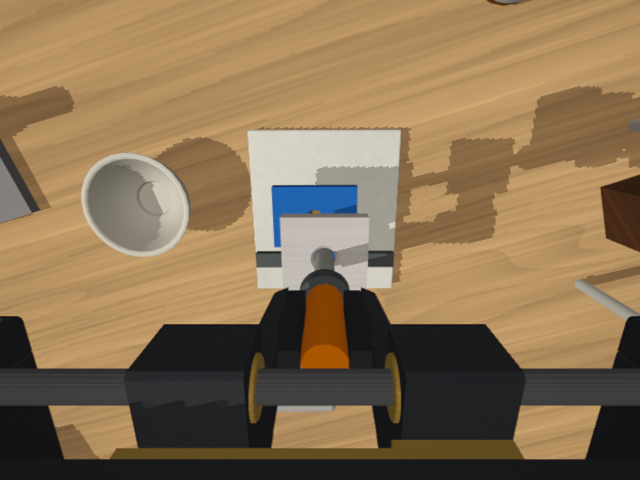

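Run:
```python
from h import *
p,d,R,t=wload("w6")
cv2.imwrite("pics/w6c.png",cv2.resize(p[120:270,240:410],(800,706),interpolation=cv2.INTER_CUBIC)[:600])
b,g,r=[p[...,i].astype(int) for i in range(3)]
y=np.array([np.sin(np.radians(16.6)),np.cos(np.radians(16.6)),0]);x=np.array([y[1],-y[0],0])
O=np.array([600.85,185.75,0])
for v in(190,200,208):
    u=np.nonzero((b[v]>120)&(b[v]-r[v]>60))[0];u=u[(u>250)&(u<400)]
    A=watz("w6",u.min()-.5,v,62)-O;B=watz("w6",u.max()+.5,v,62)-O
    print(v,u.min(),u.max(),"yL",A@y,"yR",B@y,"mid",(A+B)@y/2,"w",(A-B)@y,"x",A@x)
for v in(225,240,250):
    row=p[v].astype(int);
    print(v,watz("w6",281,v,165)@y-O@y,watz("w6",369,v,165)@y-O@y)
print([ (watz("w6",u,135,12)-O)@y for u in (249,402)])
print([ ((watz("w6",u,213,62)-O)@y,(watz("w6",u,213,62)-O)@x) for u in (315,)])
```

```text
190 272 357 yL 46.083981087997955 yR -29.38498933307991 mid 8.34949587745902 w 75.46897042107787 x 24.513929785438833
200 272 356 yL 46.50368353626024 yR -28.746261986416986 mid 8.878710774921627 w 75.24994552267722 x 15.602312729733297
208 273 356 yL 45.95319078875395 yR -28.940344254406845 mid 8.506423267173552 w 74.8935350431608 x 8.357860434202664
225 25.999270639387476 -27.353718559199137
240 26.37107877694541 -27.714252734516833
250 26.62467400543693 -27.96015819458063
[np.float64(72.8524600546741), np.float64(-75.78270890709886)]
[(np.float64(8.102331862503826), np.float64(3.7328013698155065))]
```

View pics/w6c.png

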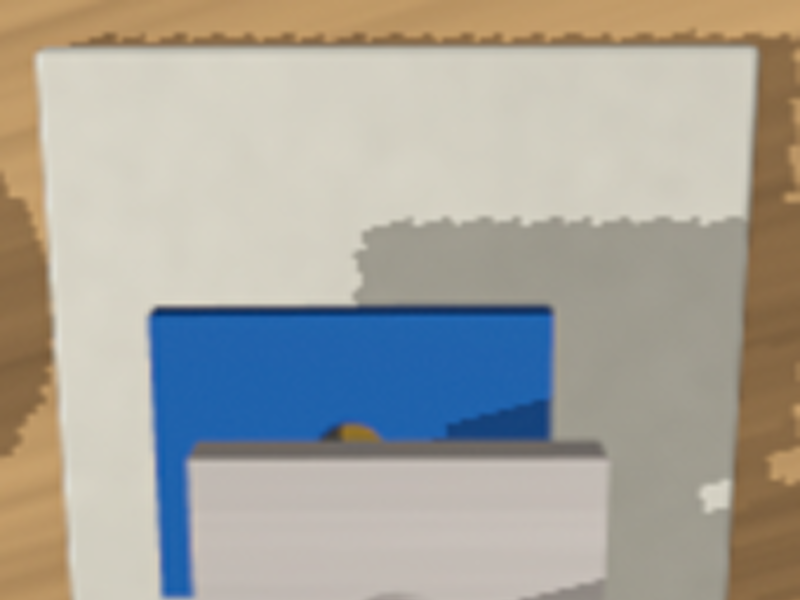

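The plate's centre and hole lie 8.5 mm to +y of the tool axis. The upper guide's own centre comes out at about -0.6 mm, so I lean 0.09 rad about it.

Call:
servo_tool(
  increments=[
    [[0.11,-0.02,0,0.06,-0.9,-0.08],[0.12,0,0,0,-0.9,0],[0.12,0,0,0,-0.9,0]],
  ],
)

```text
time: 9.7
eef_pos: [599.8, 182.5, 228.6]
tool_rot: [0.02, -0.598, 0.801, 0.015]
wrist_force: [0.0, -0.2, -1.8]
finger_gap: 0.192
```

```bash
cat >> h.py <<'E'
Y=np.array([np.sin(np.radians(16.6)),np.cos(np.radians(16.6)),0]);X=np.array([Y[1],-Y[0],0]);O=np.array([600.85,185.75,0]);L=152.
def ss():
    s=st();z=Rt(s).as_matrix()[:,2];p=s["eef_pos"]-O;tip=p+L*z
    k=(160-s["eef_pos"][2])/z[2];pv=p+k*z
    f=lambda a:[round(a@X,2),round(a@Y,2),round(a[2],2)]
    print("stand: tcp",f(p),"tip",f(tip),"at160",f(pv),"lean x,y",round(z@X,4),round(z@Y,4),"F",f(s["wrist_force"]))
E
python3 -c "
from h import *
ss()"
```

```text
t 9.7 pos [599.8 182.5 228.6] z [ 0.0142  0.0479 -0.9988] xyaw -106.53 F [ 0.  -0.2 -1.8] T [ 0.01 -0.05  0.01] gap 16.9
stand: tcp [np.float64(-0.04), np.float64(-3.43), np.float64(228.56)] tip [np.float64(-0.05), np.float64(4.16), np.float64(76.75)] at160 [np.float64(-0.05), np.float64(-0.0), np.float64(160.0)] lean x,y -0.0001 0.0499 F [np.float64(0.04), np.float64(-0.14), np.float64(-1.84)]
```

Call:
servo_tool(
  increments=[
    [[0.12,0,0,0,-0.8,0],[0.12,0,0,0,-0.8,0],[0.11,0,0,0,-0.7,0]],
  ],
)

```text
time: 10.0
eef_pos: [598.9, 178.6, 229.1]
tool_rot: [0.038, -0.597, 0.801, 0.028]
wrist_force: [0.9, 0.2, -1.6]
finger_gap: 0.194
```

Run:
```python
from h import *
ss()
p,d=env.grab_frame("scene");cv2.imwrite("pics/s8.png",cv2.resize(p[170:270,330:430],(600,600),interpolation=cv2.INTER_CUBIC))
```

```text
t 10.0 pos [598.9 178.6 229.1] z [ 0.028   0.0906 -0.9955] xyaw -106.57 F [ 0.9  0.2 -1.6] T [ 0.11 -0.11 -0.06] gap 17.1
stand: tcp [np.float64(0.19), np.float64(-7.37), np.float64(229.13)] tip [np.float64(0.33), np.float64(7.05), np.float64(77.81)] at160 [np.float64(0.26), np.float64(-0.78), np.float64(160.0)] lean x,y 0.0009 0.0948 F [np.float64(0.85), np.float64(0.44), np.float64(-1.64)]
```

View pics/s8.png

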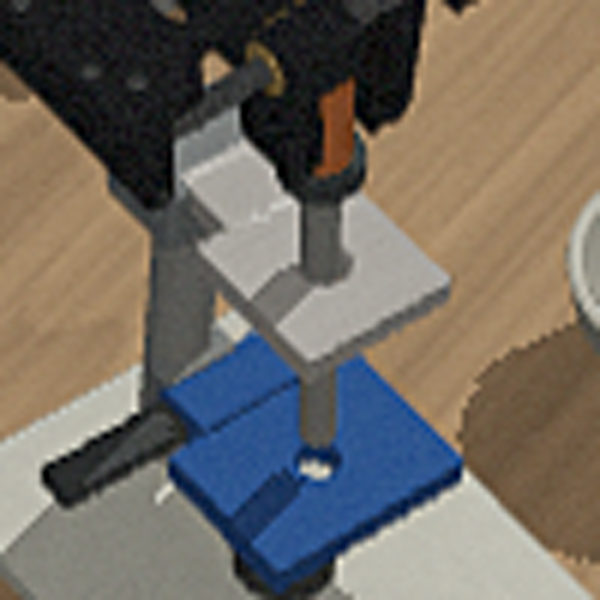

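The tip is leaning over the lower hole, at crop (320,440) above the hole at (318,462). I'll feed it along its own axis.

Call:
servo_tool(
  increments=[
    [[0,0,0.5,0,0,0],[0,0,0.4,0,0,0],[0,0,0.3,0,0,0]],
  ],
)

```text
time: 10.35
eef_pos: [599.6, 179.3, 217.1]
tool_rot: [0.039, -0.597, 0.801, 0.028]
wrist_force: [0.6, 0.5, -1.5]
finger_gap: 0.196
```

Run:
```python
from h import *
ss()
p,d=env.grab_frame("scene");cv2.imwrite("pics/s9.png",cv2.resize(p[200:260,350:410],(600,600),interpolation=cv2.INTER_CUBIC))
```

```text
t 10.35 pos [599.6 179.3 217.1] z [ 0.0296  0.0914 -0.9954] xyaw -106.61 F [ 0.6  0.5 -1.5] T [ 0.08 -0.08 -0.04] gap 17.2
stand: tcp [np.float64(0.65), np.float64(-6.49), np.float64(217.11)] tip [np.float64(0.99), np.float64(8.12), np.float64(65.81)] at160 [np.float64(0.78), np.float64(-0.98), np.float64(160.0)] lean x,y 0.0022 0.0961 F [np.float64(0.39), np.float64(0.69), np.float64(-1.5)]
```

View pics/s9.png

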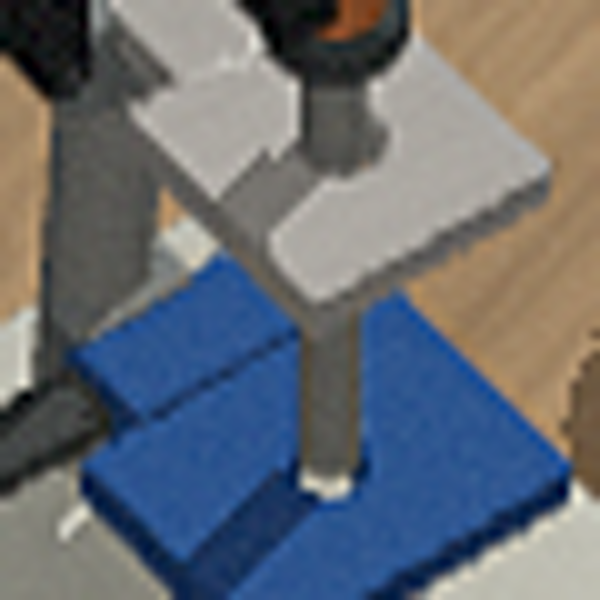

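Call:
servo_tool(
  increments=[
    [[0,0.06,0.2,0.1,0,0],[0,0,0.2,0,0,0]],
  ],
)

```text
time: 10.6
eef_pos: [599.1, 180.3, 212.2]
tool_rot: [0.04, -0.597, 0.801, 0.027]
wrist_force: [0.6, 1.3, -0.6]
finger_gap: 0.187
```

```bash
python3 -c "
from h import *
ss()"
```

```text
t 10.6 pos [599.1 180.3 212.2] z [ 0.0309  0.0909 -0.9954] xyaw -106.59 F [ 0.6  1.3 -0.6] T [ 0.03 -0.11 -0.03] gap 16.5
stand: tcp [np.float64(-0.07), np.float64(-5.73), np.float64(212.16)] tip [np.float64(0.49), np.float64(8.85), np.float64(60.87)] at160 [np.float64(0.13), np.float64(-0.7), np.float64(160.0)] lean x,y 0.0037 0.0959 F [np.float64(0.17), np.float64(1.44), np.float64(-0.58)]
```

Call:
servo_tool(
  increments=[
    [[0.03,0,0.2,0,0,0],[0,0,0.2,0,0,0]],
  ],
)

```text
time: 10.8
eef_pos: [599.4, 180.6, 208.0]
tool_rot: [0.04, -0.597, 0.801, 0.027]
wrist_force: [0.4, 0.5, -0.2]
finger_gap: 0.194
```

Run:
```python
from h import *
ss()
p,d=env.grab_frame("scene");cv2.imwrite("pics/s10.png",cv2.resize(p[200:260,350:410],(600,600),interpolation=cv2.INTER_CUBIC))
```

```text
t 10.8 pos [599.4 180.6 208. ] z [ 0.0314  0.0908 -0.9954] xyaw -106.57 F [ 0.4  0.5 -0.2] T [-0.   -0.17 -0.  ] gap 17.1
stand: tcp [np.float64(0.07), np.float64(-5.4), np.float64(207.95)] tip [np.float64(0.71), np.float64(9.2), np.float64(56.66)] at160 [np.float64(0.27), np.float64(-0.77), np.float64(160.0)] lean x,y 0.0042 0.096 F [np.float64(0.23), np.float64(0.62), np.float64(-0.17)]
```

View pics/s10.png

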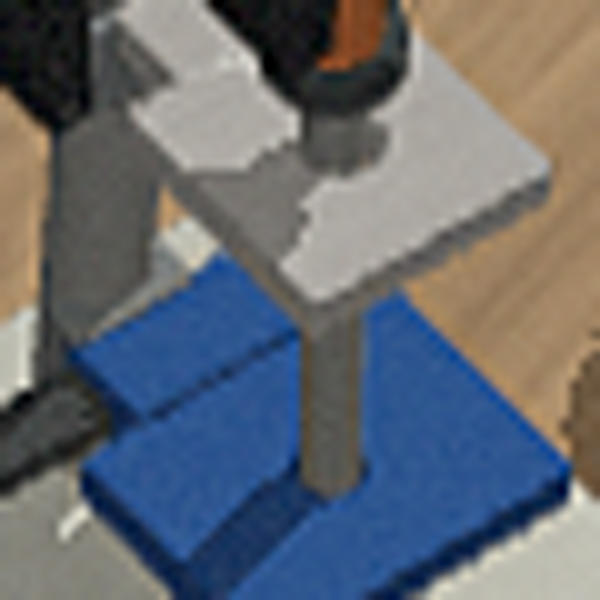

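The tip is about 5 mm into the blue guide's hole, and the forces are below 2 N. Now I bring the shaft upright so that it drags the guide into line.

Call:
servo_tool(
  increments=[
    [[-0.05,0,0.15,0,0.5,0],[-0.08,0,0,0,0.9,0]],
  ],
)

```text
time: 11.05
eef_pos: [599.7, 181.7, 206.0]
tool_rot: [0.029, -0.597, 0.801, 0.02]
wrist_force: [1.4, 1.5, -3.0]
finger_gap: 0.193
```

```bash
python3 -c "
from h import *
ss()"
```

```text
t 11.05 pos [599.7 181.7 206. ] z [ 0.0237  0.0664 -0.9975] xyaw -106.62 F [ 1.4  1.5 -3. ] T [ 0.33 -0.12  0.05] gap 17.0
stand: tcp [np.float64(0.03), np.float64(-4.23), np.float64(206.03)] tip [np.float64(0.6), np.float64(6.47), np.float64(54.41)] at160 [np.float64(0.21), np.float64(-0.98), np.float64(160.0)] lean x,y 0.0037 0.0704 F [np.float64(0.87), np.float64(1.82), np.float64(-2.95)]
```

Call:
servo_tool(
  increments=[
    [[-0.08,0,0,-0.1,0.9,0],[-0.08,0,0,-0.1,0.9,0]],
  ],
)

```text
time: 11.25
eef_pos: [600.2, 183.7, 206.2]
tool_rot: [0.015, -0.597, 0.802, 0.011]
wrist_force: [1.1, -0.2, -1.5]
finger_gap: 0.191
```

```bash
python3 -c "
from h import *
ss()"
```

```text
t 11.25 pos [600.2 183.7 206.2] z [ 0.0107  0.0353 -0.9993] xyaw -106.63 F [ 1.1 -0.2 -1.5] T [ 0.26 -0.3   0.02] gap 16.8
stand: tcp [np.float64(-0.01), np.float64(-2.17), np.float64(206.19)] tip [np.float64(0.01), np.float64(3.43), np.float64(54.29)] at160 [np.float64(-0.01), np.float64(-0.47), np.float64(160.0)] lean x,y 0.0001 0.0368 F [np.float64(1.08), np.float64(0.13), np.float64(-1.53)]
```

Call:
servo_tool(
  increments=[
    [[-0.08,0,0,0,0.9,0],[-0.08,0,0.05,0,1.0,0],[-0.03,0,0,0,0.3,0]],
  ],
)

```text
time: 11.55
eef_pos: [601.3, 185.9, 206.1]
tool_rot: [-0.002, -0.598, 0.802, -0.002]
wrist_force: [-0.2, -1.1, -1.5]
finger_gap: 0.196
```

Run:
```python
from h import *
ss()
p,d=env.grab_frame("scene");cv2.imwrite("pics/s11.png",cv2.resize(p[180:270,340:430],(600,600),interpolation=cv2.INTER_CUBIC))
p,d=wrist("w11");cv2.imwrite("pics/w11c.png",cv2.resize(p[100:290,230:420],(600,600),interpolation=cv2.INTER_CUBIC))
```

```text
t 11.55 pos [601.3 185.9 206.1] z [-6.e-04 -6.e-03 -1.e+00] xyaw -106.6 F [-0.2 -1.1 -1.5] T [ 0.15 -0.26  0.01] gap 17.2
stand: tcp [np.float64(0.4), np.float64(0.22), np.float64(206.12)] tip [np.float64(0.56), np.float64(-0.68), np.float64(54.12)] at160 [np.float64(0.45), np.float64(-0.05), np.float64(160.0)] lean x,y 0.0011 -0.006 F [np.float64(0.09), np.float64(-1.07), np.float64(-1.54)]
```

View pics/s11.png

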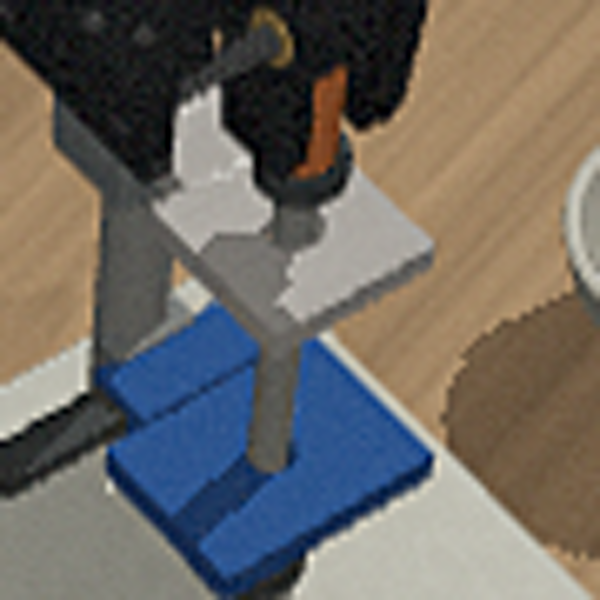

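View pics/w11c.png

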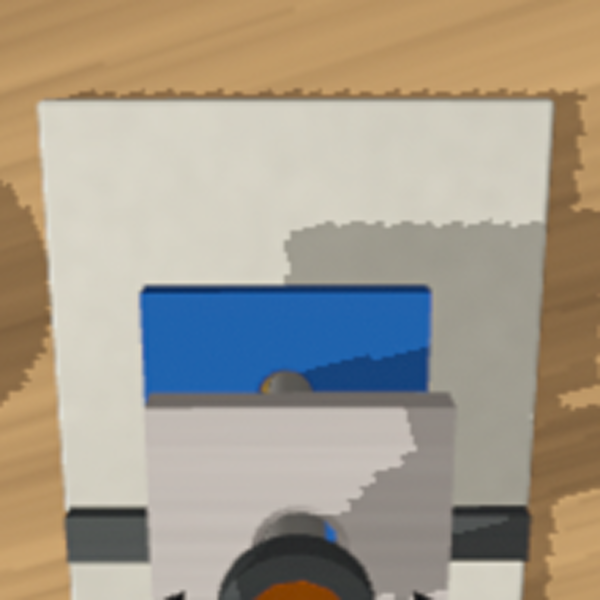

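The guide has come most of the way, but it is still about 3 mm to +y because the grip gives a little. I'll lean slightly past upright.

Call:
servo_tool(
  increments=[
    [[-0.07,0.04,0.1,-0.05,0.8,0],[-0.07,0,0.1,0,0.8,0]],
  ],
)

```text
time: 11.85
eef_pos: [602.0, 186.9, 205.2]
tool_rot: [-0.013, -0.597, 0.802, -0.011]
wrist_force: [-0.5, -0.4, 2.3]
finger_gap: 0.198
```

```bash
cat >> h.py <<'E'
def blue(name):
    p,d=wrist(name);b,g,r=[p[...,i].astype(int) for i in range(3)]
    for v in(194,200,206,212):
        u=np.nonzero((b[v]>80)&(b[v]-r[v]>50))[0];u=u[(u>250)&(u<400)]
        if len(u)<20: continue
        A=watz(name,u.min()-.5,v,62)-O;B=watz(name,u.max()+.5,v,62)-O
        print(v,u.min(),u.max(),"mid y",((A+B)@Y/2).round(2),"w",((A-B)@Y).round(1))
    cv2.imwrite(f"pics/{name}c.png",cv2.resize(p[100:290,230:420],(600,600),interpolation=cv2.INTER_CUBIC))
E
python3 -c "
from h import *
ss();blue('w12')"
```

```text
t 11.85 pos [602.  186.9 205.2] z [-0.0077 -0.0328 -0.9994] xyaw -106.66 F [-0.5 -0.4  2.3] T [ 0.31 -0.17 -0.  ] gap 17.5
stand: tcp [np.float64(0.74), np.float64(1.44), np.float64(205.17)] tip [np.float64(1.05), np.float64(-3.67), np.float64(53.26)] at160 [np.float64(0.83), np.float64(-0.08), np.float64(160.0)] lean x,y 0.002 -0.0336 F [np.float64(-0.4), np.float64(-0.57), np.float64(2.29)]
194 274 365 mid y 0.29 w 75.0
200 274 365 mid y 0.31 w 75.4
206 274 365 mid y 0.33 w 75.8
212 275 364 mid y 0.37 w 74.5
```

View pics/w12c.png

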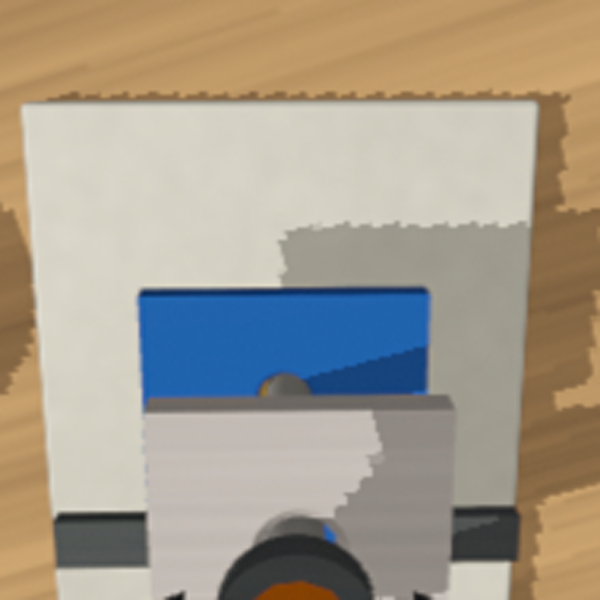

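Run:
```python
from h import *
for n,b,u,vv in(("w11",(39,552),(146.5,454.5),(105,430)),("w12",(22.5,538),(146,454),(105,430))):
    f=lambda x:(x+.5)/3.158-.5
    A,B=[(watz(n,230+f(q),100+f(vv[0]),12)-O)@Y for q in b];print(n,"base",A,B,(A+B)/2)
    A,B=[(watz(n,230+f(q),100+f(vv[1]),165)-O)@Y for q in u];print("upper",A,B,(A+B)/2)
p,d,R,t=wload("w11");b,g,r=[p[...,i].astype(int) for i in range(3)]
for v in(200,):
    u=np.nonzero((b[v]>80)&(b[v]-r[v]>50))[0];u=u[(u>250)&(u<400)];print((watz("w11",(u.min()+u.max())/2,v,62)-O)@Y)
```

```text
w11 base 73.88776718358487 -73.97485726144113 -0.04354503892813
upper 26.27473574584928 -27.059853051821477 -0.39255865298609827
w12 base 73.7515504600758 -74.45615160743739 -0.35230057368079315
upper 26.21117632014682 -26.91301652673036 -0.35092010329177015
2.87079230361389
```

The guide is now about 0.6 mm from line. I'll relax the lean and go on down through the guide.

Call:
servo_tool(
  increments=[
    [[0.06,0.06,0.1,-0.1,-0.7,0],[0,0,0.25,0,-0.4,0]],
  ],
)

```text
time: 12.1
eef_pos: [601.2, 186.7, 201.4]
tool_rot: [-0.006, -0.598, 0.802, -0.005]
wrist_force: [0.4, -1.1, -0.7]
finger_gap: 0.193
```

```bash
python3 -c "
from h import *
ss();blue('w13')"
```

```text
t 12.1 pos [601.2 186.7 201.4] z [-0.0038 -0.0145 -0.9999] xyaw -106.59 F [ 0.4 -1.1 -0.7] T [-0.17 -0.12  0.01] gap 17.0
stand: tcp [np.float64(0.09), np.float64(1.05), np.float64(201.42)] tip [np.float64(0.17), np.float64(-1.22), np.float64(49.43)] at160 [np.float64(0.11), np.float64(0.44), np.float64(160.0)] lean x,y 0.0005 -0.0149 F [np.float64(0.68), np.float64(-0.92), np.float64(-0.66)]
194 276 369 mid y 0.28 w 75.6
200 277 369 mid y -0.12 w 75.2
206 277 369 mid y -0.11 w 75.6
212 277 368 mid y 0.3 w 75.2
```

Call:
servo_tool(
  increments=[
    [[0.08,0,0.2,0,-0.5,0],[0,0,0.2,0,0,0]],
  ],
)

```text
time: 12.35
eef_pos: [600.5, 185.4, 195.9]
tool_rot: [-0.002, -0.597, 0.802, -0.001]
wrist_force: [1.9, 0.1, -0.4]
finger_gap: 0.195
```

```bash
python3 -c "
from h import *
ss()"
```

```text
t 12.35 pos [600.5 185.4 195.9] z [-0.0022 -0.0049 -1.    ] xyaw -106.63 F [ 1.9  0.1 -0.4] T [ 0.05 -0.36 -0.01] gap 17.1
stand: tcp [np.float64(-0.23), np.float64(-0.44), np.float64(195.92)] tip [np.float64(-0.33), np.float64(-1.25), np.float64(43.92)] at160 [np.float64(-0.25), np.float64(-0.64), np.float64(160.0)] lean x,y -0.0007 -0.0053 F [np.float64(1.84), np.float64(0.65), np.float64(-0.42)]
```

Call:
servo_tool(
  increments=[
    [[0,-0.04,0.08,0,0,0],[0,0,0.1,0,0,0]],
  ],
)

```text
time: 12.55
eef_pos: [601.2, 185.2, 194.8]
tool_rot: [-0.002, -0.597, 0.802, -0.001]
wrist_force: [0.5, 0.1, 4.2]
finger_gap: 0.191
```

Run:
```python
from h import *
ss();blue('w14')
p,d=env.grab_frame("scene");cv2.imwrite("pics/s14.png",cv2.resize(p[180:270,340:430],(600,600),interpolation=cv2.INTER_CUBIC))
ss()
```

```text
t 12.55 pos [601.2 185.2 194.8] z [-0.0012 -0.0044 -1.    ] xyaw -106.66 F [0.5 0.1 4.2] T [ 0.04 -0.04 -0.04] gap 16.8
stand: tcp [np.float64(0.54), np.float64(-0.44), np.float64(194.77)] tip [np.float64(0.56), np.float64(-1.14), np.float64(42.77)] at160 [np.float64(0.54), np.float64(-0.6), np.float64(160.0)] lean x,y 0.0001 -0.0046 F [np.float64(0.45), np.float64(0.22), np.float64(4.21)]
194 277 369 mid y -0.15 w 73.1
200 276 370 mid y -0.14 w 75.0
206 276 370 mid y -0.13 w 75.4
212 276 369 mid y 0.27 w 75.0
t 12.65 pos [601.1 185.2 194.7] z [-0.0014 -0.0045 -1.    ] xyaw -106.65 F [ 1.3 -0.5  4. ] T [-0.05 -0.13  0.01] gap 16.8
stand: tcp [np.float64(0.41), np.float64(-0.41), np.float64(194.66)] tip [np.float64(0.4), np.float64(-1.13), np.float64(42.66)] at160 [np.float64(0.41), np.float64(-0.58), np.float64(160.0)] lean x,y -0.0001 -0.0047 F [np.float64(1.38), np.float64(-0.16), np.float64(4.02)]
```

View pics/s14.png

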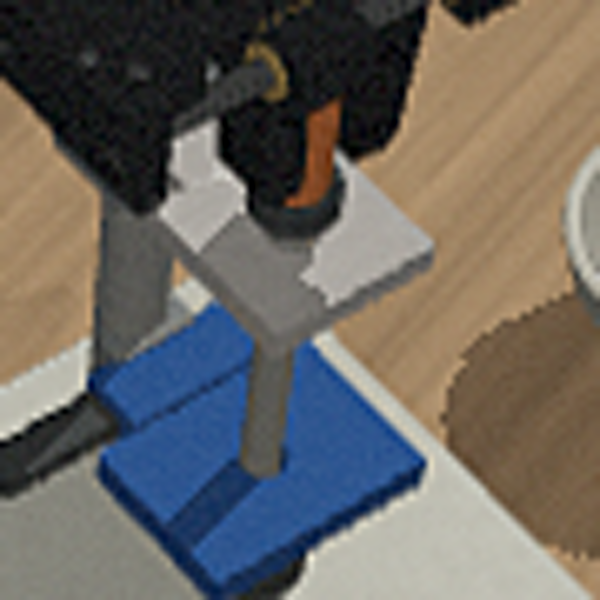

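View pics/w14c.png

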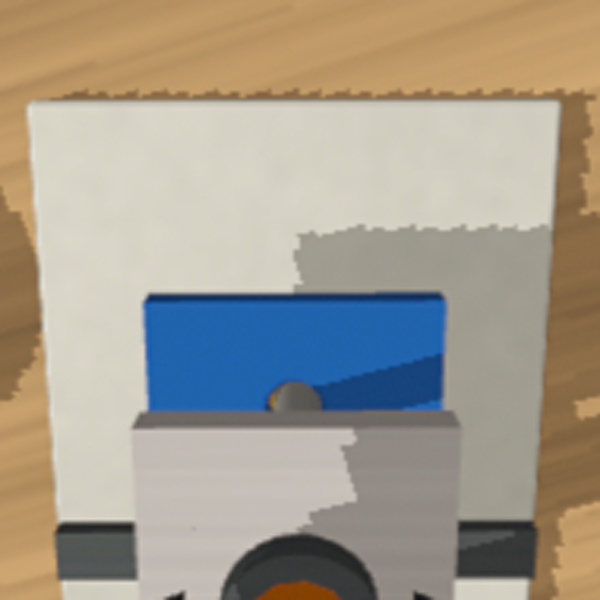

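The tip has met the pad, with Fz about 5.6 N above the hanging weight. That makes the TCP-to-tip length about 154.7, so the collar should be flush near TCP z = 184.7. The guide is within 0.3 mm of line. I'll press in small steps.

Call:
servo_tool(
  increments=[
    [[0,0,0.15,0,0,0],[0,0,0.15,0,0,0]],
  ],
)

```text
time: 12.85
eef_pos: [601.6, 185.4, 192.7]
tool_rot: [-0.001, -0.597, 0.802, -0.002]
wrist_force: [0.2, -0.5, 4.5]
finger_gap: 0.194
```

```bash
python3 -c "
from h import *
ss()"
```

```text
t 12.85 pos [601.6 185.4 192.7] z [ 2.0e-04 -4.5e-03 -1.0e+00] xyaw -106.63 F [ 0.2 -0.5  4.5] T [-0.04  0.04 -0.01] gap 17.1
stand: tcp [np.float64(0.86), np.float64(-0.14), np.float64(192.69)] tip [np.float64(1.09), np.float64(-0.79), np.float64(40.7)] at160 [np.float64(0.9), np.float64(-0.28), np.float64(160.0)] lean x,y 0.0015 -0.0043 F [np.float64(0.3), np.float64(-0.42), np.float64(4.47)]
```

Call:
servo_tool(
  increments=[
    [[0,0.04,0.15,-0.1,0,0],[0,0,0.15,0,0,0]],
  ],
)

```text
time: 13.05
eef_pos: [601.4, 185.5, 189.8]
tool_rot: [-0.002, -0.597, 0.802, -0.001]
wrist_force: [-0.5, -0.0, 4.3]
finger_gap: 0.194
```

Call:
servo_tool(
  increments=[
    [[0,0.02,0.15,0,0,0],[0,0,0.15,0,0,0]],
  ],
)

```text
time: 13.25
eef_pos: [601.1, 185.6, 186.5]
tool_rot: [-0.002, -0.597, 0.802, -0.001]
wrist_force: [0.1, -0.1, 4.4]
finger_gap: 0.194
```

```bash
python3 -c "
from h import *
ss();blue('w15')
p,d=env.grab_frame('scene');cv2.imwrite('pics/s15.png',cv2.resize(p[180:270,340:430],(600,600),interpolation=cv2.INTER_CUBIC))"
```

```text
t 13.25 pos [601.1 185.6 186.5] z [-0.0011 -0.0042 -1.    ] xyaw -106.62 F [ 0.1 -0.1  4.4] T [-0.03 -0.07  0.02] gap 17.1
stand: tcp [np.float64(0.32), np.float64(-0.11), np.float64(186.54)] tip [np.float64(0.34), np.float64(-0.77), np.float64(34.54)] at160 [np.float64(0.32), np.float64(-0.23), np.float64(160.0)] lean x,y 0.0002 -0.0043 F [np.float64(0.17), np.float64(-0.08), np.float64(4.43)]
200 275 372 mid y -0.15 w 75.1
206 275 372 mid y -0.14 w 75.5
212 275 372 mid y -0.14 w 75.9
```

View pics/s15.png

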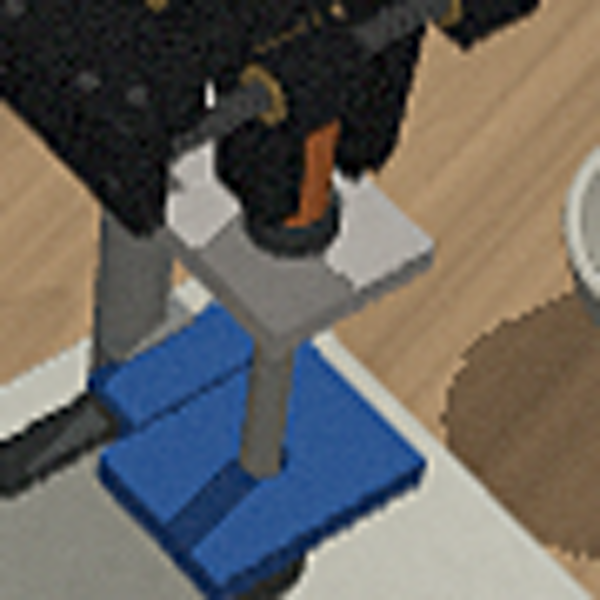

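Estimated 2 mm to go. I'll take single 0.8 mm rows and watch for the force rise when the collar lands.

Call:
servo_tool(
  increments=[
    [[0,0,0.08,0,0,0]],
  ],
)

```text
time: 13.45
eef_pos: [601.0, 185.6, 185.4]
tool_rot: [-0.002, -0.597, 0.802, -0.001]
wrist_force: [0.7, 0.2, 4.0]
finger_gap: 0.194
```

Call:
servo_tool(
  increments=[
    [[0,0,0.08,0,0,0]],
  ],
)

```text
time: 13.55
eef_pos: [601.1, 185.6, 185.3]
tool_rot: [-0.002, -0.597, 0.802, -0.001]
wrist_force: [-2.5, -0.6, 10.3]
finger_gap: 0.19
```

Call:
servo_tool(
  increments=[
    [[0,0,0.04,0,0,0]],
  ],
)

```text
time: 13.65
eef_pos: [601.1, 185.6, 185.3]
tool_rot: [-0.002, -0.598, 0.802, -0.001]
wrist_force: [-1.8, -1.7, 5.7]
finger_gap: 0.193
```

```bash
python3 -c "
from h import *
ss()
p,d=env.grab_frame('scene');cv2.imwrite('pics/s16.png',cv2.resize(p[190:250,350:410],(600,600),interpolation=cv2.INTER_CUBIC))
ss()"
```

```text
t 13.65 pos [601.1 185.6 185.3] z [-0.001  -0.0042 -1.    ] xyaw -106.61 F [-1.8 -1.7  5.7] T [-0.06  0.14 -0.02] gap 16.9
stand: tcp [np.float64(0.33), np.float64(-0.07), np.float64(185.3)] tip [np.float64(0.36), np.float64(-0.73), np.float64(33.31)] at160 [np.float64(0.33), np.float64(-0.18), np.float64(160.0)] lean x,y 0.0002 -0.0043 F [np.float64(-1.22), np.float64(-2.1), np.float64(5.69)]
t 13.7 pos [601.2 185.6 185.3] z [-0.001  -0.0042 -1.    ] xyaw -106.61 F [-1.3 -0.6  6.3] T [-0.11  0.16 -0.03] gap 17.2
stand: tcp [np.float64(0.33), np.float64(-0.07), np.float64(185.29)] tip [np.float64(0.37), np.float64(-0.72), np.float64(33.3)] at160 [np.float64(0.34), np.float64(-0.18), np.float64(160.0)] lean x,y 0.0003 -0.0043 F [np.float64(-1.03), np.float64(-0.95), np.float64(6.31)]
```

View pics/s16.png

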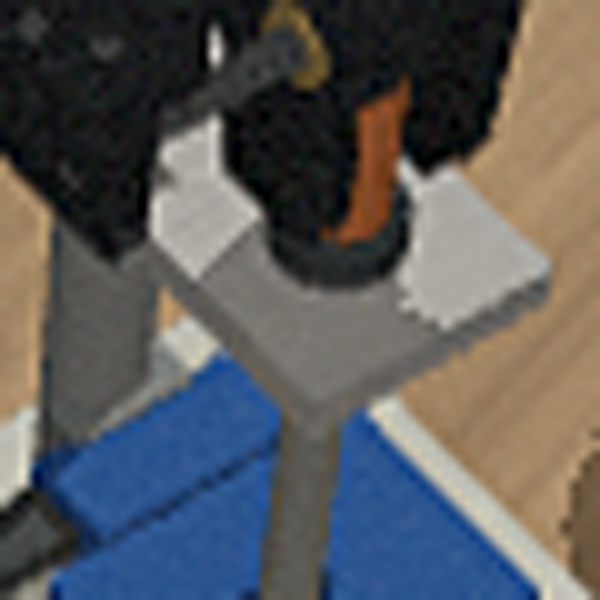

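The TCP no longer moves under further command and the collar lies on the plate, so the shaft is home. Now I release it and rise straight up.

Call:
servo_tool(
  increments=[
    [[0,0,0,0,0,0],[0,0,0,0,0,0],[0,0,0,0,0,0],[0,0,0,0,0,0],[0,0,0,0,0,0]],
  ],
  hand=-0.2,
)

```text
time: 14.2
eef_pos: [598.9, 185.7, 182.0]
tool_rot: [-0.004, -0.598, 0.802, 0.0]
wrist_force: [-0.4, -0.7, 0.7]
finger_gap: 0.398
```

```bash
python3 -c "
from h import *
ss()"
```

```text
t 14.2 pos [598.9 185.7 182. ] z [-0.0072 -0.0043 -1.    ] xyaw -106.61 F [-0.4 -0.7  0.7] T [-0.    0.04 -0.02] gap 35.0
stand: tcp [np.float64(-1.89), np.float64(-0.64), np.float64(182.05)] tip [np.float64(-2.75), np.float64(-1.57), np.float64(30.06)] at160 [np.float64(-2.01), np.float64(-0.77), np.float64(160.0)] lean x,y -0.0057 -0.0061 F [np.float64(-0.16), np.float64(-0.76), np.float64(0.67)]
```

Call:
servo_tool(
  increments=[
    [[0,0,-1,0,0,0],[0,0,-2,0,0,0],[0,0,-3,0,0,0],[0,0,-4,0,0,0],[0,0,-3,0,0,0],[0,0,0,0,0,0]],
  ],
)

```text
time: 14.8
eef_pos: [598.9, 186.2, 318.2]
tool_rot: [-0.005, -0.598, 0.802, 0.001]
wrist_force: [0.7, 0.2, 0.9]
finger_gap: 0.398
```

```bash
python3 -c "
from h import *
ss();blue('w17')
p,d=env.grab_frame('scene');cv2.imwrite('pics/s17.png',cv2.resize(p[170:270,330:430],(600,600),interpolation=cv2.INTER_CUBIC));cv2.imwrite('pics/s17f.png',p)"
```

```text
t 14.8 pos [598.9 186.2 318.2] z [-0.0101 -0.0045 -0.9999] xyaw -106.61 F [0.7 0.2 0.9] T [ 0.07  0.01 -0.09] gap 35.1
stand: tcp [np.float64(-1.95), np.float64(-0.1), np.float64(318.18)] tip [np.float64(-3.24), np.float64(-1.19), np.float64(166.19)] at160 [np.float64(-3.29), np.float64(-1.24), np.float64(160.0)] lean x,y -0.0084 -0.0072 F [np.float64(0.6), np.float64(0.4), np.float64(0.86)]
```

View pics/s17.png

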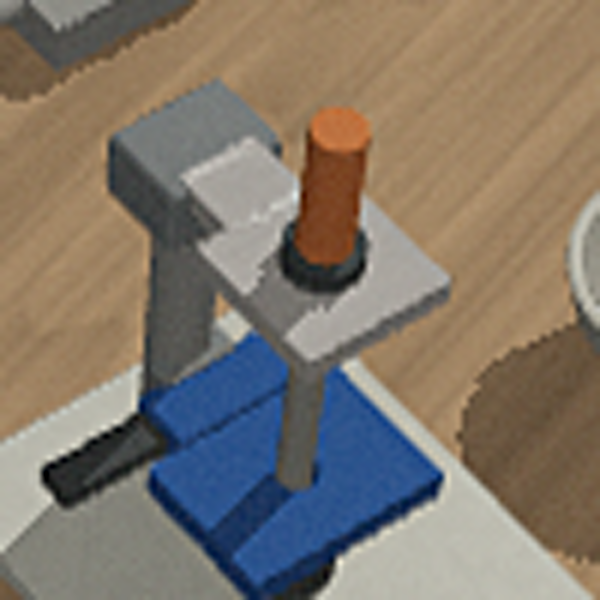

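View pics/w17c.png

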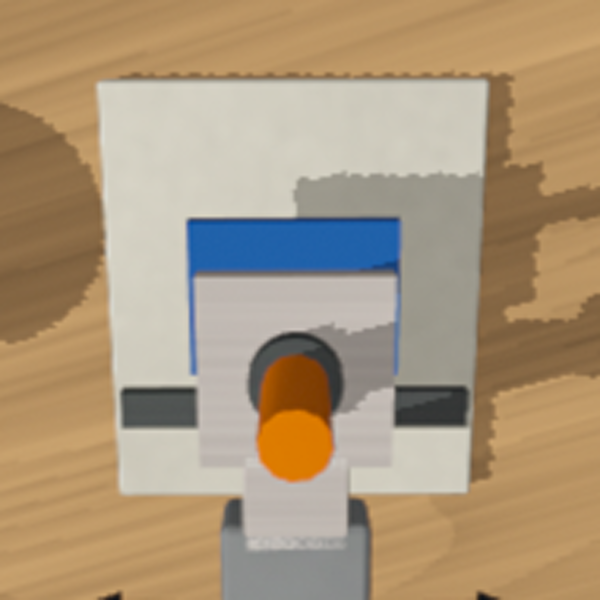

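View pics/s17f.png

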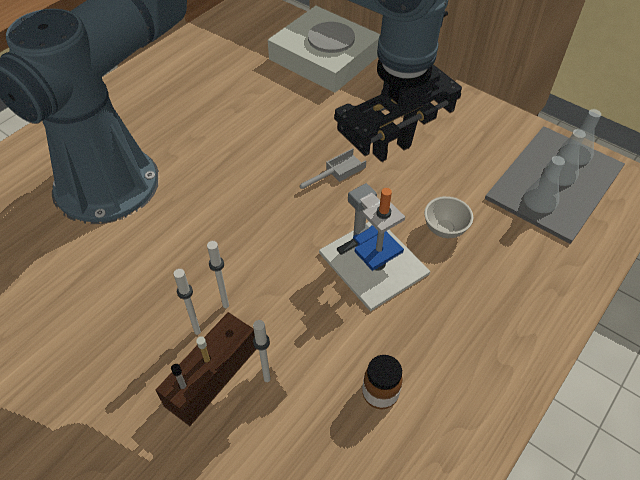

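The shaft stands upright with its collar on the guide, and the blue guide is centred under it. Last check is the height of the handle top, which should be 223.

Run:
```python
from h import *
p,d,R,t=wload("w17");K=env.get_calibration("wrist")["intrinsics"]
f=lambda x,y:(230+(x+.5)/3.158-.5,100+(y+.5)/3.158-.5)
b,g,r=[p[...,i].astype(int) for i in range(3)]
def P(u,v):
    z=np.median(d[int(round(v))-1:int(round(v))+2,int(round(u))-1:int(round(u))+2]);w=R@(np.linalg.solve(K,[u,v,1])*z)+t
    return [round(float(q),1) for q in((w-O)@X,(w-O)@Y,w[2])]
print("handle top",P(*f(295,445)));print("upper plate",P(*f(220,300)),P(*f(370,295)))
print("collar top",P(*f(270,345)),"blue",P(*f(290,240)))
for v in (172,178,182):
    u=np.nonzero((b[v]>80)&(b[v]-r[v]>50))[0];u=u[(u>250)&(u<400)];print((watz("w17",(u.min()+u.max())/2,v,62)-O)@Y)
ss()
```

```text
handle top [-1.4, -0.0, 222.4]
upper plate [20.0, 19.8, 164.5] [21.3, -20.3, 164.6]
collar top [9.4, 6.4, 172.0] blue [20.6, 1.2, 61.4]
0.01860324324196742
0.029390313846481175
0.03664565839236156
t 14.9 pos [597.3 185.9 313.5] z [-0.0165 -0.0052 -0.9998] xyaw -106.61 F [-0.5 -0.4 -0.8] T [0.09 0.02 0.03] gap 35.3
stand: tcp [np.float64(-3.44), np.float64(-0.82), np.float64(313.45)] tip [np.float64(-5.62), np.float64(-2.3), np.float64(161.48)] at160 [np.float64(-5.64), np.float64(-2.31), np.float64(160.0)] lean x,y -0.0144 -0.0097 F [np.float64(-0.41), np.float64(-0.53), np.float64(-0.81)]
```

Call:
servo_tool(
  increments=[
    [[0,0,-1,0,0,0],[0,0,0,0,0,0]],
  ],
)

```text
time: 15.1
eef_pos: [596.2, 185.8, 321.2]
tool_rot: [-0.01, -0.597, 0.802, 0.004]
wrist_force: [-0.3, -0.0, 0.4]
finger_gap: 0.396
```

```bash
python3 -c "
from h import *
ss();print(env.sign_off())"
```

```text
t 15.1 pos [596.2 185.8 321.2] z [-0.0213 -0.0057 -0.9998] xyaw -106.61 F [-0.3 -0.   0.4] T [ 0.06 -0.   -0.01] gap 34.8
stand: tcp [np.float64(-4.45), np.float64(-1.23), np.float64(321.21)] tip [np.float64(-7.31), np.float64(-2.99), np.float64(169.24)] at160 [np.float64(-7.48), np.float64(-3.1), np.float64(160.0)] lean x,y -0.0188 -0.0116 F [np.float64(-0.32), np.float64(-0.11), np.float64(0.4)]
the job is handed in; nothing more can be done
None
```

The shaft is home in the stand and released, and I handed the job in at 15.1 s. The sign-off gives no verdict.

**What I did:** I took the orange-handled shaft out of the rack's end hole and threaded it through the upper guide. I then leaned it about 0.096 rad so the tip entered the blue guide, which was about 9 mm off line to the stand's +y. Bringing the shaft upright dragged the guide into line. I pressed it onto the brass pad until the tool stopped moving, then let go and rose clear. The highest wrist force I read was about 10 N, when the collar landed.

**Last checks:**
- **Height:** the handle top measured 57.9 mm above the upper guide's top face, against 58 mm for a flush collar.
- **Blue guide:** it is within about 0.4 mm of line.
- **Lean:** the handle top reads about 1.4 mm off the axis, which is within the calibration error. I did not measure the tip directly after release.
- **Other objects:** the last scene view shows the other rods, jar, scoop and mortar where they were. I judged this by eye.

**What disagreed:**
- **Guide offset:** the early estimates ranged from 6.6 to 9.5 mm between views.
- **First straightening:** it left the guide about 3 mm short, so I leaned slightly past upright to finish.
- **Arm drift:** the arm drifted a few millimetres between calls after release, well clear of the shaft.

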